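# Kit the heat sinks into the parts tray

### The arm

A 7-joint arm with a two-finger parallel gripper is mounted at the origin on the work surface. World frame = base frame: x ahead of the robot, y to its left, z up, the work surface at z = 0. Lengths are in m, angles in rad, forces in N, time in s.
With the tool pointing down it reaches from about 0.425 to 0.825 m from the base axis. Payload 3.6 kg.
Tool frame: the origin (TCP) lies midway between the tips of the shut fingers; the grasp point (between the pads) lies 19 mm behind it; z points along the fingers, y is the direction in which the jaws open and shut (so a half turn about z gives the same grasp; the last joint's range is limited). The gripper opens to 85 mm and grips with 20 to 120 N. Pads are 22 mm wide; open, the fingers measure 114 mm over their backs; the gripper's body (76 mm by 85 mm) begins 54 mm behind the grasp point. The pads swing forward as they close: fully open they stand 13 mm farther back than shut.
Start: joints at [-0.026, 0.615, -0.013, 1.423, 0.008, 1.103, -0.04], TCP at [0.65, 0, 0.231] pointing down, gripper open.
Joint ranges: [-3.12, 3.12], [-0.3, 2.06], [-1.34, 1.32], [0.26, 2.42], [-1.36, 4.5], [0.01, 1.98], [-2.84, 2.84]. Speed limits (rad/s): [2.79, 2.79, 3.14, 3.14, 3.14, 3.14, 3.14].

### API

Orientations are given as a 3x3 rotation matrix whose columns are the frame's x, y, z axes.
In Python, from bench import * gives the robot as it stands.
- The arm moves only by the shell command python3 -m crank 'ROWS' [FORCE]. ROWS is JSON, a list of rows, each an object with "gripper": the closure, from 0 (fully open) to 1 (shut); "xyz": the shift along the tool's x, y, z in cm, a list of three; "yaw": the turn about the tool's z in degrees. In form: [{"gripper": gripper, "xyz": [dx, dy, dz], "yaw": yaw}, ...]. A call has exactly 10 rows; each row shifts and turns the pose as measured when the row begins, along the tool's axes as they then stand; what a row does not reach is not made up. A row lasts 1/12 s, in which the tool goes at most 41.7 mm and 7.16 degrees, less where a joint would pass 70% of its speed; a pose out of reach is approached as far as the arm can. A call with a gripper value outside its range is refused whole. The fingers move at their own pace and stop on an object; FORCE is the grip in N (left out, the last holds). Time passes only in rows, so rows that do not move let the fingers close, or fill a call up. It gives the time, the measured TCP pose, the force and the opening at its end, in the units of the state.
- read_state(): the state, without advancing time (a new reading comes with each control period).
- capture(name): name is "scene" or "side" or "wrist"; returns a dict with "image" (480x640x3 uint8, red, green, blue), "intrinsics" (3x3 intrinsics, pixels), "cam_to_world" (4x4, takes a point from camera to world coordinates); the wrist camera has in their place "tool_from_camera" (4x4, takes a point from camera to tool coordinates, whose origin is the TCP and whose axes are the flange's). Camera axes: x right, y down, z forward; pixel columns grow to the right and rows downward; lengths in m; the calibration is good to about 2 mm. A picture is of the moment at which its call begins: read the wrist's pose just before it. There is no depth.
- sign_off(): hands the job in, once; it reports no verdict.
The state is a dict: "clock": time; "joint_pos": joint angles; "dq": joint speeds; "tau": joint torques, N m; "position": TCP position; "ee_rot": TCP orientation; "force": force on the tool from outside, world axes, zero at the start; "moment": the same for the moment, N m; "width": finger opening in m.
Only numpy, scipy, OpenCV 4.12 (cv2) and the standard library are available. Lean on these libraries where they do the work, as an engineer would, in place of code of your own. Each camera call takes 0.05 s, during which the arm holds its last target. There are 200 camera calls.

### The job

Gather the four finned heat sinks into the parts tray, setting each one down, not dropping it, upright and flat on the floor of the recess that matches its own shape and size. The two cooling fans of similar outline do not belong in the tray: leave them where they stand.

Things in the scene. Friction and masses are not known exactly. Their poses are not given: they have to be found in the camera images.
- sink_round_center (a point): round finned aluminium heat sink: upright cylinder, diameter 56 mm, 34 mm tall, many thin radial fins round a solid core. Loose, stands upright with its base on the table, solid to the grip on its outside (fins included). Point: its centre, 17 mm above its underside; z up. Grip it with the fingertips 10 to 20 mm above its underside, so that they stay above the rim of the recess when it is set down.
- sink_square_center (a point): larger square aluminium heat sink: 40 x 40 mm, 34 mm tall, 7 straight upright fins running along its x axis. Loose, stands upright with its base on the table, solid to the grip on its outside (fins included). Point: its centre, 17 mm above its underside; z up. Grip it with the fingertips 10 to 20 mm above its underside, so that they stay above the rim of the recess when it is set down.
- sink_long_center (a point): long narrow aluminium heat sink: 64 mm along its x axis, 22 mm wide (y), 34 mm tall, 4 straight fins along x; grasp it across its width. Loose, stands upright with its base on the table, solid to the grip on its outside (fins included). Point: its centre, 17 mm above its underside; z up. Grip it with the fingertips 10 to 20 mm above its underside, so that they stay above the rim of the recess when it is set down.
- sink_small_center (a point): smallest heat sink, aluminium: 24 x 24 mm, 34 mm tall, 5 straight fins along its x axis. Loose, stands upright with its base on the table, solid to the grip on its outside (fins included). Point: its centre, 17 mm above its underside; z up. Grip it with the fingertips 10 to 20 mm above its underside, so that they stay above the rim of the recess when it is set down.
- nest_round_floor (a point): nest for the round heat sink: fixed off-white plastic square block 98 x 98 mm with a round recess of diameter 72 mm, 7 mm deep, with a dark floor, in its top. Point: centre of the recess floor (8 mm above the table); the rim is 7 mm above it; axes along the block's sides, z up. The four nests stand two by two, 102 mm apart, in a shallow fixed black tray (216 x 216 mm outside, rim 16 mm above the table, 1 mm above the nests' tops).
- nest_square_floor (a point): nest for the square heat sink: fixed off-white plastic square block 98 x 98 mm with a square recess 56 x 56 mm, 7 mm deep, with a dark floor, in its top. Point: centre of the recess floor (8 mm above the table); the rim is 7 mm above it; axes along the block's sides, z up. The four nests stand two by two, 102 mm apart, in a shallow fixed black tray (216 x 216 mm outside, rim 16 mm above the table, 1 mm above the nests' tops).
- nest_long_floor (a point): nest for the long heat sink: fixed off-white plastic square block 98 x 98 mm with a long recess 80 mm (along its x axis) by 38 mm (y), 7 mm deep, with a dark floor, in its top. Point: centre of the recess floor (8 mm above the table); the rim is 7 mm above it; axes along the block's sides, z up. The four nests stand two by two, 102 mm apart, in a shallow fixed black tray (216 x 216 mm outside, rim 16 mm above the table, 1 mm above the nests' tops).
- nest_small_floor (a point): nest for the small heat sink: fixed off-white plastic square block 98 x 98 mm with a small square recess 40 x 40 mm, 7 mm deep, with a dark floor, in its top. Point: centre of the recess floor (8 mm above the table); the rim is 7 mm above it; axes along the block's sides, z up. The four nests stand two by two, 102 mm apart, in a shallow fixed black tray (216 x 216 mm outside, rim 16 mm above the table, 1 mm above the nests' tops).
- fan_square_center (a point): look-alike, to be left alone: square cooling fan, 40 x 40 x 34 mm tall, aluminium frame, no fins, a dark round opening with hub and blades on its top. Loose. Point: its centre, 17 mm above its underside.
- fan_round_center (a point): look-alike, to be left alone: round cooling fan, diameter 56 mm, 34 mm tall, aluminium rim, no fins, a dark opening with hub and 9 blades on its top. Loose. Point: its centre, 17 mm above its underside. (Beyond the work, unlisted: a screwdriver, a hard drive and a carton up to 60 mm tall.)
There are look-alikes about, which are no part of the job. What is shaped like the part that bears nest_square_floor but purple is not meant.

How it is judged:
At the end, for the whole second after the job is handed in: Each of the four heat sinks stands in its own matching recess: centre within 13 mm of the recess centre, base on the recess floor (height within 3 mm), upright within 0.1 rad, at rest and released; both fans are within 15 mm of where they started (horizontal distance between sink_round_center and nest_round_floor below 0.013 m and z of sink_round_center in the frame of nest_round_floor between 0.014 and 0.02 m and angle between each of sink_round_center, sink_square_center, sink_long_center, sink_small_center's own z axis and vertical below 0.1 rad and linear speed of each of sink_round, sink_square, sink_long, sink_small below 0.02 m/s and horizontal distance between sink_square_center and nest_square_floor below 0.013 m and z of sink_square_center in the frame of nest_square_floor between 0.014 and 0.02 m and horizontal distance between sink_long_center and nest_long_floor below 0.013 m and z of sink_long_center in the frame of nest_long_floor between 0.014 and 0.02 m and horizontal distance between sink_small_center and nest_small_floor below 0.013 m and z of sink_small_center in the frame of nest_small_floor between 0.014 and 0.02 m and distance of each of fan_square_center, fan_round_center from where it was at the start of the episode below 0.015 m); the robot touches nothing.
It fails at once if a heat sink is dropped (falls free from more than about 30 mm) ((linear speed of sink_round above 0.8 m/s and contact force between the fingers and sink_round below 0.05 N) or (linear speed of sink_square above 0.8 m/s and contact force between the fingers and sink_square below 0.05 N) or (linear speed of sink_long above 0.8 m/s and contact force between the fingers and sink_long below 0.05 N) or (linear speed of sink_small above 0.8 m/s and contact force between the fingers and sink_small below 0.05 N)).
It fails at once if the square fan is moved by more than 15 mm (distance of fan_square_center from where it was at the start of the episode above 0.015 m).
It fails at once if the round fan is moved by more than 15 mm (distance of fan_round_center from where it was at the start of the episode above 0.015 m).
It also fails if it takes over 109 s, if anything falls off the work surface, if the arm or the gripper's body presses on something with over 40 N, if the wrist force passes 120 N, or if a joint passes its speed limit or range.

## Working session

There is one attempt and no reset: what is moved stays moved. The work goes in short steps, Python scripts to look and compute and a shell command to move; the robot and the scene stay as the last step left them, time stands still between calls to the robot, and variables do not carry over. Pictures are saved under pics/ and viewed, about 12 in all and at most 16, crops included, and the job is handed in when it is done.

```bash
mkdir -p pics; ls; python3 - <<'E'
from bench import *
import cv2,numpy as np
for n in("scene","side","wrist"):
    s=read_state();c=capture(n)
    cv2.imwrite(f"pics/{n}0.png",c["image"][:,:,::-1])
    print(n,np.round(c["intrinsics"],1).tolist(),np.round(c.get("cam_to_world",c.get("tool_from_camera")),4).tolist())
print(s)
E
```

```text
pics
scene [[539.1, 0.0, 320.9], [0.0, 539.1, 245.8], [0.0, 0.0, 1.0]] [[0.4225, 0.5475, -0.7223, 1.2656], [0.9061, -0.2356, 0.3515, -0.3754], [0.0222, -0.803, -0.5956, 0.7149], [0.0, 0.0, 0.0, 1.0]]
side [[602.5, 0.0, 303.8], [0.0, 602.5, 239.0], [0.0, 0.0, 1.0]] [[-0.8764, -0.3542, 0.3262, 0.0154], [-0.4811, 0.6164, -0.6233, 0.8467], [0.0197, -0.7032, -0.7107, 0.9553], [0.0, 0.0, 0.0, 1.0]]
wrist [[359.9, 0.0, 324.1], [0.0, 359.9, 241.6], [0.0, 0.0, 1.0]] [[0.0005, -0.9589, -0.2836, 0.0716], [1.0, 0.0006, -0.0001, -0.0003], [0.0002, -0.2836, 0.9589, -0.1434], [0.0, 0.0, 0.0, 1.0]]
{'clock': 0.1, 'joint_pos': array([-0.02651877,  0.61584906, -0.01264213,  1.42474374,  0.00809404,
        1.10342057, -0.04037831]), 'dq': array([ 2.69878421e-06, -1.01135595e-03,  2.20686473e-04, -2.66553094e-03,
       -7.38304394e-04, -1.70108050e-03,  2.50078640e-04]), 'tau': array([ 1.87134152e-03, -4.70385647e+01,  2.59924382e-01, -1.71571434e+01,
        9.91805020e-03,  5.83933666e-03,  9.32311934e-06]), 'position': array([6.49304357e-01, 3.91657780e-05, 2.30235002e-01]), 'ee_rot': array([[-1.24227545e-04,  9.99997181e-01, -2.37100023e-03],
       [ 9.99999992e-01,  1.24202512e-04, -1.07053462e-05],
       [-1.04108318e-05, -2.37100154e-03, -9.99997189e-01]]), 'force': array([-0.6136733 ,  0.16827336, -0.94759356]), 'moment': array([-0.03527809, -0.00128158,  0.04558758]), 'width': 0.08548301641774707}
```

View pics/scene0.png

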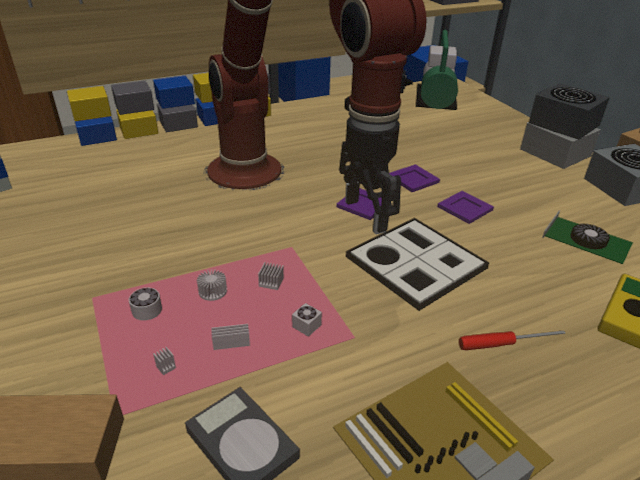

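View pics/side0.png

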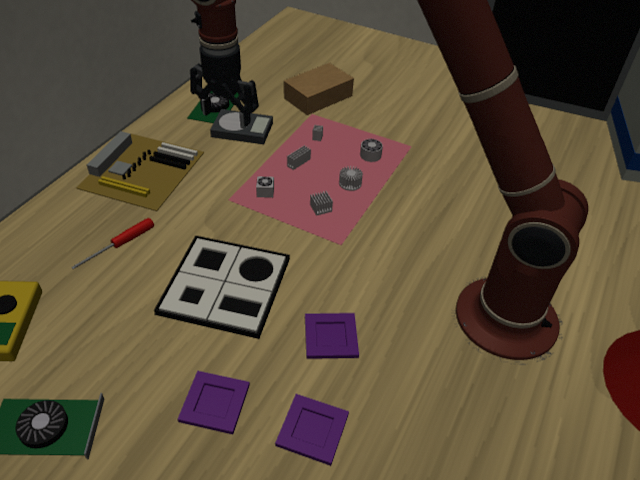

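Scene: round fan (146,303), round sink (212,286), square sink (271,275), square fan (307,319), long sink (231,336) and small sink (165,361). The nests are round (383,254), long (416,237), square (418,279) and small (452,261). The purple trays are decoys. I'll enlarge this to confirm and to get orientations.

```bash
python3 - <<'E'
import cv2,numpy as np
a=cv2.imread("pics/scene0.png");b=cv2.imread("pics/side0.png")
c=cv2.resize(a[245:385,130:330],(800,560),interpolation=cv2.INTER_CUBIC);cv2.imwrite("pics/cropA.png",c)
c=cv2.resize(b[110:225,240:400],(800,575),interpolation=cv2.INTER_CUBIC);cv2.imwrite("pics/cropB.png",c)
E
cat > h.py <<'E'
from bench import *
import cv2,numpy as np
from scipy.spatial.transform import Rotation as R
SC=(np.array([[539.1,0,320.9],[0,539.1,245.8],[0,0,1]]),np.array([[0.4225,0.5475,-0.7223,1.2656],[0.9061,-0.2356,0.3515,-0.3754],[0.0222,-0.803,-0.5956,0.7149],[0,0,0,1]]))
SI=(np.array([[602.5,0,303.8],[0,602.5,239.0],[0,0,1]]),np.array([[-0.8764,-0.3542,0.3262,0.0154],[-0.4811,0.6164,-0.6233,0.8467],[0.0197,-0.7032,-0.7107,0.9553],[0,0,0,1]]))
def onplane(K,T,uv,z):
    d=T[:3,:3]@np.linalg.inv(K)@np.array([uv[0],uv[1],1.]);o=T[:3,3]
    return (o+d*(z-o[2])/d[2])[:2]
def proj(K,T,p):
    q=K@(T[:3,:3].T@(np.asarray(p,float)-T[:3,3]));return q[:2]/q[2]
def wrist(name=None):
    s=read_state();c=capture("wrist");W=np.eye(4);W[:3,:3]=s["ee_rot"];W[:3,3]=s["position"]
    T=W@np.array(c["tool_from_camera"])
    if name: cv2.imwrite(f"pics/{name}.png",c["image"][:,:,::-1])
    return np.array(c["intrinsics"]),T,c["image"][:,:,::-1].copy()
E
```

```text
(no output)
```

View pics/cropA.png

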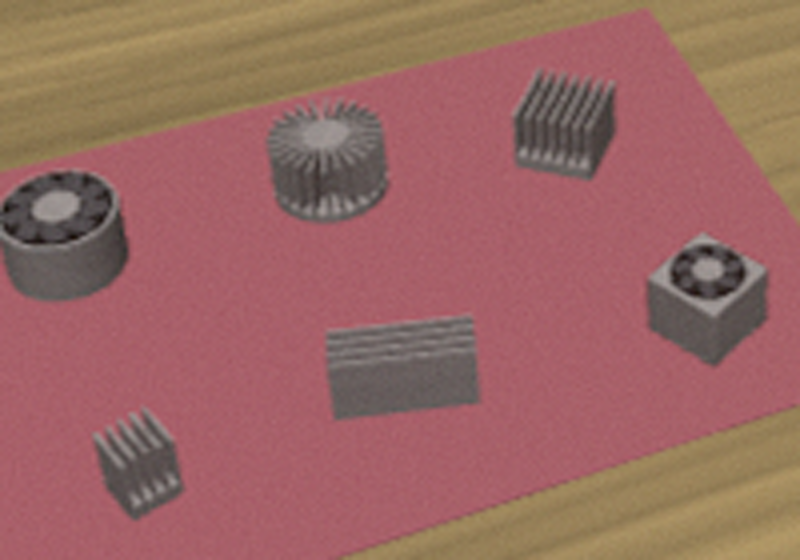

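View pics/cropB.png

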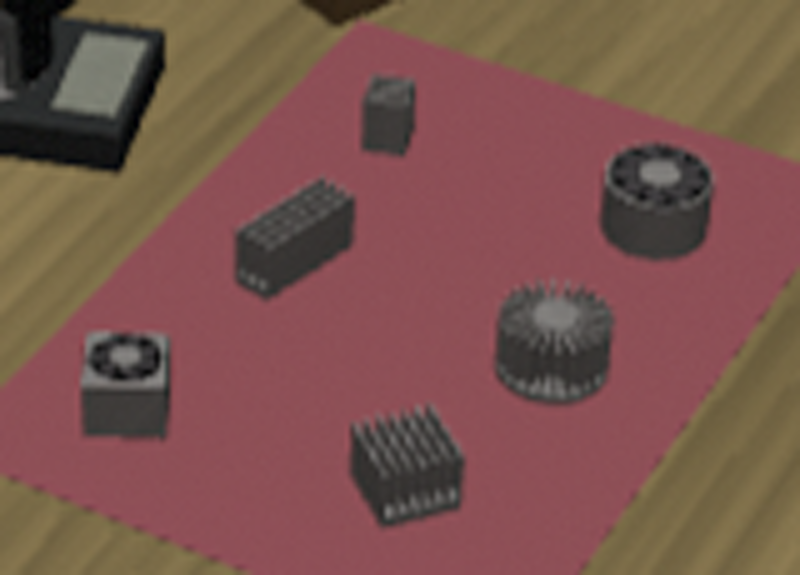

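The crops confirm it. The finned parts are the sinks at scene (212,286), (271,275), (231,336) and (165,361); the bladed ones at (146,303) and (307,319) are the fans. Next I'll fit silhouettes in both views.

```bash
cat > fit.py <<'E'
from h import *
from scipy.optimize import minimize
A=cv2.imread("pics/scene0.png");B=cv2.imread("pics/side0.png")
def grey(im):
    hsv=cv2.cvtColor(im,cv2.COLOR_BGR2HSV); return ((hsv[...,1]<70)).astype(np.uint8)
def comp(m,uv):
    m=cv2.morphologyEx(m,cv2.MORPH_CLOSE,np.ones((3,3)))
    n,l,st,c=cv2.connectedComponentsWithStats(m)
    u,v=uv; k=l[v,u]
    if k==0: print("miss",uv)
    return (l==k).astype(np.float32),st[k]
def hullpts(x,y,a,sx,sy,h,z0=0,round_=False):
    if round_:
        t=np.linspace(0,2*np.pi,40);P=np.c_[np.cos(t),np.sin(t)]*sx/2
    else: P=np.array([[1,1],[-1,1],[-1,-1],[1,-1]])*[sx/2,sy/2]
    c,s=np.cos(a),np.sin(a);P=P@np.array([[c,s],[-s,c]])+[x,y]
    return np.array([[*p,z] for p in P for z in (z0,z0+h)])
def render(cam,P):
    q=np.array([proj(*cam,p) for p in P]); h=cv2.convexHull(q.astype(np.float32))
    m=np.zeros((480,640),np.uint8);cv2.fillConvexPoly(m,np.round(h*256).astype(np.int32),255,cv2.LINE_AA,8);return m/255.
def fit(ms,x0,dims,rnd,h=.034,z0=0):
    best=None
    def cost(p):
        c=0
        for cam,m in ms:
            r=render(cam,hullpts(p[0],p[1],p[2],*dims,h,z0,rnd));c+=np.abs(r-m).sum()/m.sum()
        return c
    for a in ([0] if rnd else np.linspace(0,np.pi,7)[:6]):
        r=minimize(cost,[*x0,a],method="Nelder-Mead",options=dict(initial_simplex=[[*x0,a],[x0[0]+.01,x0[1],a],[x0[0],x0[1]+.01,a],[*x0,a+.25]],maxiter=150))
        if best is None or r.fun<best.fun:best=r
    return best
if __name__=="__main__":
    ga,gb=grey(A),grey(B)
    for n,ua,ub,d,rn in [("round",(212,287),(351,181),(.056,.056),1),("square",(271,277),(321,205),(.04,.04),0),("long",(231,338),(299,159),(.064,.022),0),("small",(166,363),(317,134),(.024,.024),0),("fsq",(307,322),(264,190),(.04,.04),0),("frd",(146,310),(371,153),(.056,.056),1)]:
        ma,sa=comp(ga,ua);mb,sb=comp(gb,ub)
        r0=onplane(*SC,ua,.015)
        out=[fit(q,r0,d,rn) for q in ([(SC,ma),(SI,mb)],[(SC,ma)],[(SI,mb)])]
        print(n,sa[2:],sb[2:],*[(np.round(o.x[:2],4),round(np.degrees(o.x[2]),1),round(o.fun,2)) for o in out])
    ms=[]
    for im,uv,cam in((A,(416,259),SC),(B,(225,286),SI)):
        hsv=cv2.cvtColor(im,cv2.COLOR_BGR2HSV)
        m=((hsv[...,1]<50)&(hsv[...,2]>120)).astype(np.uint8)
        x0,y0,x1,y1=(335,210,500,310) if cam is SC else (150,232,295,338)
        k=np.zeros_like(m);k[y0:y1,x0:x1]=m[y0:y1,x0:x1]
        h=cv2.convexHull(cv2.findNonZero(k));print(cv2.boundingRect(h))
        f=np.zeros((480,640),np.uint8);cv2.fillConvexPoly(f,h,1);ms.append((cam,f.astype(float)))
    x0=onplane(*SC,(417,260),.015)
    for q in (ms,ms[:1],ms[1:]):
        o=fit(q,x0,(.2,.2),0,1e-4,.015);print("tray",np.round(o.x[:2],4),np.degrees(o.x[2]),o.fun)
        x,y,a=o.x
    for n,uv in dict(round=(383,255),long=(416,237),square=(418,279),small=(452,261)).items(): print(n,onplane(*SC,uv,.011).round(3))
E
python3 fit.py
```

```text
round [ 30  31 757] [ 24  25 469] (array([ 0.4488, -0.2154]), np.float64(14.7), np.float64(0.35)) (array([ 0.4491, -0.2149]), np.float64(15.7), np.float64(0.15)) (array([ 0.4484, -0.2183]), np.float64(10.0), np.float64(0.2))
square [ 26  28 556] [ 23  24 411] (array([ 0.4687, -0.0989]), np.float64(-36.3), np.float64(0.38)) (array([ 0.4697, -0.0992]), np.float64(58.0), np.float64(0.14)) (array([ 0.4691, -0.1006]), np.float64(40.3), np.float64(0.19))
long [ 39  26 823] [ 24  25 371] (array([ 0.5978, -0.2244]), np.float64(79.9), np.float64(0.3)) (array([ 0.5982, -0.2231]), np.float64(75.9), np.float64(0.12)) (array([ 0.5982, -0.2255]), np.float64(80.7), np.float64(0.16))
small [ 23  28 409] [ 10  16 142] (array([ 0.6059, -0.3422]), np.float64(25.8), np.float64(0.52)) (array([ 0.6073, -0.341 ]), np.float64(7.9), np.float64(0.15)) (array([ 0.6068, -0.3439]), np.float64(26.8), np.float64(0.27))
fsq [ 30  33 688] [ 18  22 347] (array([ 0.6122, -0.0838]), np.float64(32.3), np.float64(0.4)) (array([ 0.6128, -0.0831]), np.float64(39.1), np.float64(0.17)) (array([ 0.6139, -0.0873]), np.float64(31.9), np.float64(0.22))
frd [ 34  33 863] [ 23  23 423] (array([ 0.4504, -0.3441]), np.float64(25.1), np.float64(0.34)) (array([ 0.4504, -0.3438]), np.float64(35.5), np.float64(0.13)) (array([ 0.4526, -0.3467]), np.float64(28.4), np.float64(0.2))
(351, 221, 133, 81)
(160, 239, 125, 91)
tray [0.5318 0.2087] 14.070878802878822 0.049291632368488186
tray [0.5333 0.2088] 14.143806221852762 0.014742987778070869
tray [0.5302 0.2084] 104.05864911388139 0.018322419608369733
round [0.495 0.149]
long [0.467 0.251]
square [0.593 0.174]
small [0.572 0.274]
```

```bash
cat > to.py <<'E'
# usage: to.py x y z phi(deg: world angle of tool y, mod 180)
import sys; from h import *
def delta(x,y,z,phi,s=None):
    s=s or read_state();Rm=np.array(s["ee_rot"]);p=np.array(s["position"])
    ph=np.degrees(np.arctan2(Rm[1,1],Rm[0,1]))
    yaw=(ph-phi+90)%180-90
    d=Rm.T@(np.array([x,y,z])-p)*100
    Rn=Rm@R.from_euler("z",yaw,degrees=True).as_matrix();d2=Rn.T@(np.array([x,y,z])-p)*100
    print("t",round(float(s["clock"]),2),"pos",p.round(4),"phi",ph.round(1),"tilt",round(float(np.degrees(np.arccos(-Rm[2,2]))),2),"w",round(float(s["width"]),4),"q7",round(float(s["joint_pos"][6]),2),"F",np.round(s["force"],1))
    print("cm",d.round(2),"yaw",round(float(yaw),1),"| cm after yaw",d2.round(2))
if __name__=="__main__": delta(*map(float,sys.argv[1:5]))
E
python3 -m crank '[{"gripper":0,"xyz":[-3,-1.7,0],"yaw":0},{"gripper":0,"xyz":[-3,-1.7,0],"yaw":0},{"gripper":0,"xyz":[-3,-1.7,0],"yaw":0},{"gripper":0,"xyz":[-3,-1.7,0],"yaw":0},{"gripper":0,"xyz":[-3,-1.7,0],"yaw":0},{"gripper":0,"xyz":[-3,-1.7,0],"yaw":0},{"gripper":0,"xyz":[-2,-1.7,0],"yaw":0},{"gripper":0,"xyz":[0,0,0],"yaw":0},{"gripper":0,"xyz":[0,0,0],"yaw":0},{"gripper":0,"xyz":[0,0,0],"yaw":0}]' 40
python3 to.py .53 -.2 .231 0
python3 -c "
from h import *
K,T,im=wrist('w1'); np.savez('w1.npz',K=K,T=T)"
```

```text
clock: 0.98
position: [0.5237, -0.2058, 0.2245]
ee_rot: [[-0.004, 1.0, -0.01], [1.0, 0.004, 0.004], [0.004, -0.01, -1.0]]
force: [0.4, -0.6, -0.4]
width: 0.0853
t 0.98 pos [ 0.5237 -0.2058  0.2245] phi 0.2 tilt 0.63 w 0.0853 q7 0.34 F [ 0.4 -0.6 -0.4]
cm [ 0.59  0.63 -0.65] yaw 0.2 | cm after yaw [ 0.59  0.62 -0.65]
```

View pics/w1.png

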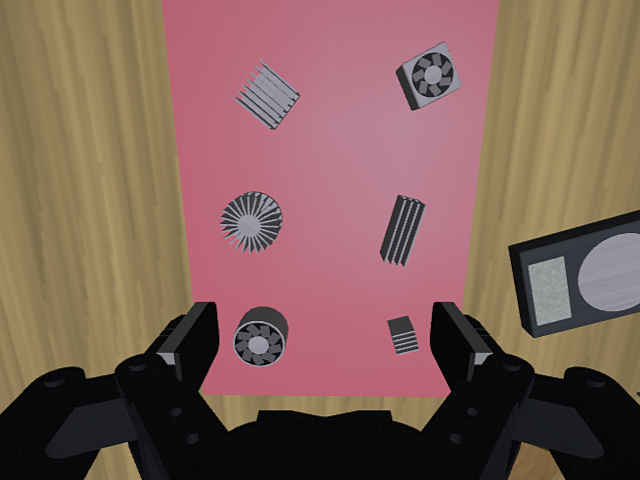

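The wrist view shows all six parts: square sink (267,97), round sink (250,222), long sink (403,230), small sink (403,335), and fans at (430,77) and (261,337). I'll fit positions and yaws from it.

```bash
cat > fitw.py <<'E'
from fit import *
d=np.load("w1.npz");cam=(d["K"],d["T"]);im=cv2.imread("pics/w1.png")
hsv=cv2.cvtColor(im,cv2.COLOR_BGR2HSV)
pink=((hsv[...,1]>75)&((hsv[...,0]>165)|(hsv[...,0]<5)))
g=(~pink).astype(np.uint8)
g[:, :190]=0;g[:,472:]=0;g[393:]=0
for n,u,x0,dd,rn in [("round",(250,225),(.449,-.216),(.056,.056),1),("square",(267,100),(.469,-.1),(.04,.04),0),("long",(403,230),(.598,-.225),(.064,.022),0),("small",(403,335),(.606,-.343),(.024,.024),0),("fsq",(433,75),(.613,-.085),(.04,.04),0),("frd",(260,345),(.451,-.344),(.056,.056),1)]:
    m,s=comp(g,u);o=fit([(cam,m)],x0,dd,rn);print(n,s[2:],o.x[:2].round(4),round(np.degrees(o.x[2]),1),round(o.fun,3))
E
python3 fitw.py
```

```text
round [  62   62 2729] [ 0.4493 -0.2165] -14.8 0.143
square [  67   71 2321] [ 0.4696 -0.1   ] 50.5 0.135
long [ 108  227 9006] [ 0.5894 -0.1388] 104.1 0.755
small [ 33  39 826] [ 0.6075 -0.3424] 108.9 0.111
fsq [ 108  227 9006] [ 0.612  -0.0846] 28.0 0.699
frd [  56   60 2598] [ 0.4523 -0.3464] 2.0 0.077
```

```bash
sed -i 's/>75)/>60)/; s/g\[:,472:\]=0/g[:,465:]=0/' fitw.py; python3 fitw.py | egrep 'long|fsq|small'; python3 to.py .449 -.2165 .10 10;python3 to.py .449 -.2165 .10 0
```

```text
long [  47   73 2018] [ 0.599  -0.2244] 76.5 0.087
small [ 32  39 804] [ 0.6076 -0.3424] 108.7 0.139
fsq [  66   69 2748] [ 0.612  -0.0844] 27.7 0.083
t 1.03 pos [ 0.5242 -0.205   0.2245] phi 0.3 tilt 0.62 w 0.0855 q7 0.34 F [-0.2  0.6  0.7]
cm [-1.17 -7.4  12.52] yaw -9.7 | cm after yaw [ 0.09 -7.5  12.52]
t 1.03 pos [ 0.5242 -0.205   0.2245] phi 0.3 tilt 0.62 w 0.0855 q7 0.34 F [-0.2  0.6  0.7]
cm [-1.17 -7.4  12.52] yaw 0.3 | cm after yaw [-1.21 -7.4  12.52]
```

```bash
python3 -m crank '[{"gripper":0,"xyz":[-0.3,-2.5,2],"yaw":0},{"gripper":0,"xyz":[-0.3,-2.5,3],"yaw":0},{"gripper":0,"xyz":[-0.3,-2.4,3],"yaw":0},{"gripper":0,"xyz":[-0.3,0,3],"yaw":0},{"gripper":0,"xyz":[0,0,1.5],"yaw":0},{"gripper":0,"xyz":[0,0,0],"yaw":0},{"gripper":0,"xyz":[0,0,0],"yaw":0},{"gripper":0,"xyz":[0,0,0],"yaw":0},{"gripper":0,"xyz":[0,0,0],"yaw":0},{"gripper":0,"xyz":[0,0,0],"yaw":0}]' >/dev/null; python3 to.py .449 -.2165 .009 0
```

```text
t 1.87 pos [ 0.4622 -0.2041  0.0996] phi 1.9 tilt 0.72 w 0.0856 q7 0.41 F [ 0.1 -1.1  1. ]
cm [-1.27 -1.45  9.03] yaw 1.9 | cm after yaw [-1.31 -1.41  9.03]
```

```bash
python3 -m crank '[{"gripper":0,"xyz":[-0.7,-0.7,0],"yaw":1},{"gripper":0,"xyz":[-0.6,-0.7,0],"yaw":1},{"gripper":0,"xyz":[0,0,1.5],"yaw":0},{"gripper":0,"xyz":[0,0,1.5],"yaw":0},{"gripper":0,"xyz":[0,0,1],"yaw":0},{"gripper":0,"xyz":[0,0,0],"yaw":0},{"gripper":0,"xyz":[0,0,0],"yaw":0},{"gripper":0,"xyz":[0,0,0],"yaw":0},{"gripper":0,"xyz":[0,0,0],"yaw":0},{"gripper":0,"xyz":[0,0,0],"yaw":0}]' >/dev/null; python3 to.py .449 -.2165 .009 0
```

```text
t 2.7 pos [ 0.449  -0.2261  0.0654] phi -0.9 tilt 1.25 w 0.0854 q7 0.41 F [0.  1.1 0.1]
cm [ 0.97 -0.14  5.63] yaw -0.9 | cm after yaw [ 0.97 -0.12  5.63]
```

```bash
python3 -m crank '[{"gripper":0,"xyz":[0.4,0,0],"yaw":0},{"gripper":0,"xyz":[0.4,0,0],"yaw":-0.5},{"gripper":0,"xyz":[0,0,0],"yaw":0},{"gripper":0,"xyz":[0,0,0],"yaw":0},{"gripper":0,"xyz":[0,0,0],"yaw":0},{"gripper":0,"xyz":[0,0,0],"yaw":0},{"gripper":0,"xyz":[0,0,0],"yaw":0},{"gripper":0,"xyz":[0,0,0],"yaw":0},{"gripper":0,"xyz":[0,0,0],"yaw":0},{"gripper":0,"xyz":[0,0,0],"yaw":0}]' >/dev/null; python3 to.py .449 -.2165 .009 0
```

```text
t 3.53 pos [ 0.4503 -0.217   0.0669] phi -0.3 tilt 1.43 w 0.085 q7 0.4 F [-0.5 -0.4  0.3]
cm [ 0.06 -0.27  5.79] yaw -0.3 | cm after yaw [ 0.06 -0.27  5.79]
```

```bash
python3 -m crank '[{"gripper":0,"xyz":[0,-0.1,1.2],"yaw":0},{"gripper":0,"xyz":[0,-0.1,1.2],"yaw":0},{"gripper":0,"xyz":[0,0,1.2],"yaw":0},{"gripper":0,"xyz":[0,0,1.2],"yaw":0},{"gripper":0,"xyz":[0,0,0.5],"yaw":0},{"gripper":0,"xyz":[0,0,0],"yaw":0},{"gripper":0,"xyz":[0,0,0],"yaw":0},{"gripper":0,"xyz":[0,0,0],"yaw":0},{"gripper":0,"xyz":[0,0,0],"yaw":0},{"gripper":0,"xyz":[0,0,0],"yaw":0}]' >/dev/null; python3 to.py .449 -.2165 .009 0
```

```text
t 4.37 pos [ 0.4518 -0.2189  0.014 ] phi -0.4 tilt 1.75 w 0.0854 q7 0.4 F [-0.7  0.1  0.5]
cm [ 0.24 -0.29  0.49] yaw -0.4 | cm after yaw [ 0.24 -0.29  0.49]
```

```bash
python3 -m crank '[{"gripper":0,"xyz":[0.1,-0.2,0.4],"yaw":0},{"gripper":0,"xyz":[0,0,0],"yaw":0},{"gripper":0.5,"xyz":[0,0,0],"yaw":0},{"gripper":0.5,"xyz":[0,0,0],"yaw":0},{"gripper":0.5,"xyz":[0,0,0],"yaw":0},{"gripper":0.5,"xyz":[0,0,0],"yaw":0},{"gripper":0.5,"xyz":[0,0,0],"yaw":0},{"gripper":0.5,"xyz":[0,0,0],"yaw":0},{"gripper":0.5,"xyz":[0,0,0],"yaw":0},{"gripper":0.5,"xyz":[0,0,0],"yaw":0}]' 40 >/dev/null; python3 to.py .4947 .1468 .09 14
```

```text
t 5.2 pos [ 0.4502 -0.218   0.0113] phi -0.4 tilt 1.87 w 0.0549 q7 0.4 F [-0.1  0.1  0.4]
cm [36.47  4.47 -7.93] yaw -14.4 | cm after yaw [34.22 13.37 -7.93]
```

```bash
python3 -m crank '[{"gripper":0.5,"xyz":[0,0,-0.5],"yaw":0},{"gripper":0.5,"xyz":[0,0,-1.5],"yaw":0},{"gripper":0.5,"xyz":[0,0,-2],"yaw":0},{"gripper":0.5,"xyz":[0,0,-2],"yaw":0},{"gripper":0.5,"xyz":[0,0,-1.5],"yaw":0},{"gripper":0.5,"xyz":[0,0,-1],"yaw":0},{"gripper":0.5,"xyz":[0,0,0],"yaw":0},{"gripper":0.5,"xyz":[0,0,0],"yaw":0},{"gripper":0.5,"xyz":[0,0,0],"yaw":0},{"gripper":0.5,"xyz":[0,0,0],"yaw":0}]' >/dev/null; python3 to.py .4947 .1468 .09 14
```

```text
t 6.03 pos [ 0.4453 -0.2166  0.0993] phi -0.4 tilt 1.58 w 0.0546 q7 0.41 F [ 0.6  0.1 -1.2]
cm [36.37  4.68  0.94] yaw -14.4 | cm after yaw [34.07 13.56  0.94]
```

```bash
python3 -m crank '[{"gripper":0.5,"xyz":[2,0.4,0],"yaw":0},{"gripper":0.5,"xyz":[3.5,0.4,0],"yaw":0},{"gripper":0.5,"xyz":[4,0.4,0],"yaw":0},{"gripper":0.5,"xyz":[4,0.5,0],"yaw":0},{"gripper":0.5,"xyz":[4,0.5,0],"yaw":0},{"gripper":0.5,"xyz":[4,0.5,0],"yaw":0},{"gripper":0.5,"xyz":[4,0.5,0],"yaw":0},{"gripper":0.5,"xyz":[4,0.5,0],"yaw":0},{"gripper":0.5,"xyz":[3,0.4,0],"yaw":0},{"gripper":0.5,"xyz":[2,0,0],"yaw":0}]' >/dev/null; python3 to.py .4947 .1468 .09 14
python3 -m crank '[{"gripper":0.5,"xyz":[0,0,0],"yaw":-5},{"gripper":0.5,"xyz":[0,0,0],"yaw":-5},{"gripper":0.5,"xyz":[0,0,0],"yaw":-4},{"gripper":0.5,"xyz":[0,0,0],"yaw":0},{"gripper":0.5,"xyz":[0,0,0],"yaw":0},{"gripper":0.5,"xyz":[0,0,0],"yaw":0},{"gripper":0.5,"xyz":[0,0,0],"yaw":0},{"gripper":0.5,"xyz":[0,0,0],"yaw":0},{"gripper":0.5,"xyz":[0,0,0],"yaw":0},{"gripper":0.5,"xyz":[0,0,0],"yaw":0}]' >/dev/null; python3 to.py .4947 .1468 .09 14
python3 -c "
from h import *
K,T,im=wrist('w2'); np.savez('w2.npz',K=K,T=T)"
```

```text
t 6.87 pos [0.4905 0.1329 0.0882] phi -1.5 tilt 1.03 w 0.0549 q7 -0.26 F [ 0.5 -0.4 -0.5]
cm [ 1.4   0.38 -0.19] yaw -15.5 | cm after yaw [ 1.25  0.74 -0.19]
t 7.7 pos [0.4863 0.1432 0.0816] phi 13.7 tilt 0.58 w 0.0545 q7 -0.09 F [ 0.5  0.2 -0.5]
cm [ 0.14  0.9  -0.84] yaw -0.3 | cm after yaw [ 0.14  0.91 -0.84]
```

View pics/w2.png

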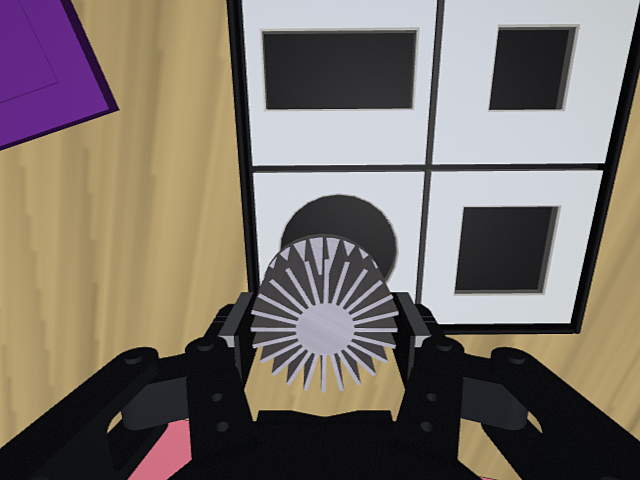

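The wrist view shows the round sink held straight between the pads, hub (325,329). The nest cross is at (430,167). Recesses: long (340,69), small (535,68), square (507,249), round (339,240).

```bash
python3 - <<'E'
from h import *
d=np.load("w2.npz");c=(d["K"],d["T"])
print("centre",onplane(*c,(430,167),.015))
a=onplane(*c,(252,168),.015);b=onplane(*c,(606,166),.015);print(np.linalg.norm(b-a),np.degrees(np.arctan2(*(b-a)[::-1])))
for n,P in dict(long=[(263,30),(417,30),(415,109),(264,110)],square=[(464,206),(561,206),(546,294),(455,292)],small=[(500,27),(579,25),(565,110),(489,109)]).items():
    Q=np.array([onplane(*c,p,.015) for p in P]);print(n,Q.mean(0).round(4),np.linalg.norm(Q[0]-Q[1]).round(3),np.linalg.norm(Q[1]-Q[2]).round(3))
Q=[onplane(*c,p,.015) for p in((281,245),(397,245))];print("round",np.mean(Q,0),np.linalg.norm(Q[0]-Q[1]))
t=d["T"];print("hub",[onplane(*c,(325,329),z).round(4) for z in(.09,.1,.11)])
E
```

```text
centre [0.53195969 0.20953549]
0.20237095315212364 14.076263305995047
long [0.4693 0.2458] 0.079 0.038
square [0.5937 0.1724] 0.057 0.057
small [0.5686 0.2711] 0.04 0.041
round [0.49309056 0.15184832] 0.07075448863720703
hub [array([0.4878, 0.1368]), array([0.4864, 0.1425]), array([0.4849, 0.1483])]
```

```bash
python3 -m crank '[{"gripper":0.5,"xyz":[0.2,0.4,0],"yaw":0},{"gripper":0.5,"xyz":[0,0.4,0],"yaw":0},{"gripper":0.5,"xyz":[0,0,1],"yaw":0},{"gripper":0.5,"xyz":[0,0,1],"yaw":0},{"gripper":0.5,"xyz":[0,0,1],"yaw":0},{"gripper":0.5,"xyz":[0,0,0],"yaw":0},{"gripper":0.5,"xyz":[0,0,0],"yaw":0},{"gripper":0.5,"xyz":[0,0,0],"yaw":0},{"gripper":0.5,"xyz":[0,0,0],"yaw":0},{"gripper":0.5,"xyz":[0,0,0],"yaw":0}]' >/dev/null; python3 to.py .4949 .147 .020 14
```

```text
t 8.58 pos [0.4948 0.1471 0.0478] phi 13.7 tilt 0.58 w 0.055 q7 -0.09 F [-0.5 -0.5 -1.2]
cm [0.01 0.01 2.78] yaw -0.3 | cm after yaw [0.01 0.01 2.78]
```

```bash
python3 -m crank '[{"gripper":0.5,"xyz":[0,0,0.8],"yaw":0},{"gripper":0.5,"xyz":[0,0,0.8],"yaw":0},{"gripper":0.5,"xyz":[0,0,0.5],"yaw":0},{"gripper":0.5,"xyz":[0,0,0.2],"yaw":0},{"gripper":0.5,"xyz":[0,0,0],"yaw":0},{"gripper":0.5,"xyz":[0,0,0],"yaw":0},{"gripper":0.5,"xyz":[0,0,0],"yaw":0},{"gripper":0.5,"xyz":[0,0,0],"yaw":0},{"gripper":0.5,"xyz":[0,0,0],"yaw":0},{"gripper":0.5,"xyz":[0,0,0],"yaw":0}]' >/dev/null; python3 to.py .4949 .147 .020 14
```

```text
t 9.42 pos [0.4956 0.1471 0.0231] phi 13.7 tilt 0.59 w 0.0548 q7 -0.1 F [ 0.1  0.7 -0.8]
cm [ 0.01 -0.07  0.31] yaw -0.3 | cm after yaw [ 0.01 -0.07  0.31]
```

```bash
python3 -m crank '[{"gripper":0.5,"xyz":[0,0,0.2],"yaw":0},{"gripper":0.5,"xyz":[0,0,0.15],"yaw":0},{"gripper":0.5,"xyz":[0,0,0],"yaw":0},{"gripper":0.5,"xyz":[0,0,0],"yaw":0},{"gripper":0.5,"xyz":[0,0,0],"yaw":0},{"gripper":0.5,"xyz":[0,0,0],"yaw":0},{"gripper":0.5,"xyz":[0,0,0],"yaw":0},{"gripper":0.5,"xyz":[0,0,0],"yaw":0},{"gripper":0.5,"xyz":[0,0,0],"yaw":0},{"gripper":0.5,"xyz":[0,0,0],"yaw":0}]' >/dev/null; python3 to.py .4949 .147 .0193 14
python3 -m crank '[{"gripper":0.3,"xyz":[0,0,0],"yaw":0},{"gripper":0.2,"xyz":[0,0,0],"yaw":0},{"gripper":0.1,"xyz":[0,0,0],"yaw":0},{"gripper":0,"xyz":[0,0,0],"yaw":0},{"gripper":0,"xyz":[0,0,0],"yaw":0},{"gripper":0,"xyz":[0,0,-1],"yaw":0},{"gripper":0,"xyz":[0,0,-2],"yaw":0},{"gripper":0,"xyz":[0,0,-3],"yaw":0},{"gripper":0,"xyz":[0,0,-3],"yaw":0},{"gripper":0,"xyz":[0,0,0],"yaw":0}]' >/dev/null; python3 to.py .4696 -.1 .1 50.5
```

```text
t 10.25 pos [0.4961 0.1473 0.02  ] phi 13.7 tilt 0.61 w 0.0548 q7 -0.1 F [0.8 0.3 0.1]
cm [ 0.   -0.12  0.07] yaw -0.3 | cm after yaw [ 0.   -0.12  0.07]
t 11.08 pos [0.4948 0.1478 0.1143] phi 13.7 tilt 0.58 w 0.0855 q7 -0.09 F [0.6 0.7 0.1]
cm [-23.46  -8.31   1.66] yaw -36.8 | cm after yaw [-13.8  -20.71   1.66]
```

```bash
python3 -m crank '[{"gripper":0,"xyz":[-3.4,-1.2,0],"yaw":0},{"gripper":0,"xyz":[-3.6,-1.3,0],"yaw":0},{"gripper":0,"xyz":[-3.6,-1.3,0],"yaw":0},{"gripper":0,"xyz":[-3.6,-1.3,0],"yaw":0},{"gripper":0,"xyz":[-3.6,-1.3,0],"yaw":0},{"gripper":0,"xyz":[-3.6,-1.3,0],"yaw":0},{"gripper":0,"xyz":[-2.4,-0.8,0],"yaw":0},{"gripper":0,"xyz":[0,0,0],"yaw":-5},{"gripper":0,"xyz":[0,0,0],"yaw":-6},{"gripper":0,"xyz":[0,0,0],"yaw":-6}]' >/dev/null; python3 -m crank '[{"gripper":0,"xyz":[0,0,0],"yaw":-6},{"gripper":0,"xyz":[0,0,0],"yaw":-6},{"gripper":0,"xyz":[0,0,0],"yaw":-5},{"gripper":0,"xyz":[0,0,0],"yaw":-3},{"gripper":0,"xyz":[0,0,0],"yaw":0},{"gripper":0,"xyz":[0,0,0],"yaw":0},{"gripper":0,"xyz":[0,0,0],"yaw":0},{"gripper":0,"xyz":[0,0,0],"yaw":0},{"gripper":0,"xyz":[0,0,0],"yaw":0},{"gripper":0,"xyz":[0,0,0],"yaw":0}]' >/dev/null;python3 to.py .4696 -.1 .011 50.5
```

```text
t 12.75 pos [ 0.4695 -0.1153  0.1234] phi 52.2 tilt 1.16 w 0.0858 q7 0.9 F [ 0.1 -0.1 -0.2]
cm [ 1.16  1.18 11.23] yaw 1.7 | cm after yaw [ 1.19  1.14 11.23]
```

```bash
python3 -m crank '[{"gripper":0,"xyz":[0.5,0.5,0],"yaw":1},{"gripper":0,"xyz":[0.5,0.5,0],"yaw":0.5},{"gripper":0,"xyz":[0,0,1.5],"yaw":0},{"gripper":0,"xyz":[0,0,1.5],"yaw":0},{"gripper":0,"xyz":[0,0,1.5],"yaw":0},{"gripper":0,"xyz":[0,0,1],"yaw":0},{"gripper":0,"xyz":[0,0,0],"yaw":0},{"gripper":0,"xyz":[0,0,0],"yaw":0},{"gripper":0,"xyz":[0,0,0],"yaw":0},{"gripper":0,"xyz":[0,0,0],"yaw":0}]' >/dev/null;python3 to.py .4696 -.1 .011 50.5
python3 -c "
from h import *
K,T,im=wrist('w3'); np.savez('w3.npz',K=K,T=T)"
```

```text
t 13.58 pos [ 0.4712 -0.0983  0.0681] phi 50.8 tilt 1.43 w 0.0855 q7 0.8 F [ 0.3 -0.2  0.4]
cm [ 0.16 -0.27  5.71] yaw 0.3 | cm after yaw [ 0.16 -0.27  5.71]
```

View pics/w3.png

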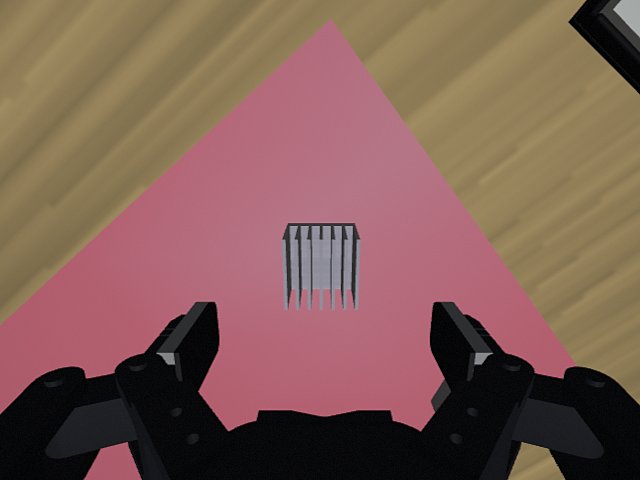

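The square sink sits square and centred between the fingers, top face at (321,270). Descending and gripping.

```bash
python3 -m crank '[{"gripper":0,"xyz":[0.1,-0.2,1.2],"yaw":0},{"gripper":0,"xyz":[0.1,-0.1,1.2],"yaw":0},{"gripper":0,"xyz":[0.1,0,1.2],"yaw":0},{"gripper":0,"xyz":[0,0,1.2],"yaw":0},{"gripper":0,"xyz":[0,0,0.6],"yaw":0},{"gripper":0,"xyz":[0,0,0],"yaw":0},{"gripper":0,"xyz":[0,0,0],"yaw":0},{"gripper":0,"xyz":[0,0,0],"yaw":0},{"gripper":0,"xyz":[0,0,0],"yaw":0},{"gripper":0,"xyz":[0,0,0],"yaw":0}]' >/dev/null;python3 to.py .4696 -.1 .011 50.5
```

```text
t 14.47 pos [ 0.4744 -0.1007  0.0189] phi 50.7 tilt 2.35 w 0.0856 q7 0.77 F [-0.3 -0.1  0.5]
cm [ 0.45 -0.26  0.77] yaw 0.2 | cm after yaw [ 0.45 -0.26  0.77]
```

```bash
python3 -m crank '[{"gripper":0,"xyz":[0.3,-0.2,0.4],"yaw":0},{"gripper":0,"xyz":[0.1,0,0.3],"yaw":0},{"gripper":0,"xyz":[0,0,0],"yaw":0},{"gripper":0.65,"xyz":[0,0,0],"yaw":0},{"gripper":0.65,"xyz":[0,0,0],"yaw":0},{"gripper":0.65,"xyz":[0,0,0],"yaw":0},{"gripper":0.65,"xyz":[0,0,0],"yaw":0},{"gripper":0.65,"xyz":[0,0,0],"yaw":0},{"gripper":0.65,"xyz":[0,0,0],"yaw":0},{"gripper":0.65,"xyz":[0,0,0],"yaw":0}]' 40 >/dev/null;python3 to.py .4696 -.1 .011 50.5
python3 -c "
from h import *
print(read_state()['joint_pos'].round(2))"
```

```text
t 15.3 pos [ 0.4705 -0.0998  0.0123] phi 50.7 tilt 2.47 w 0.0393 q7 0.77 F [ 1.  -0.1  0.1]
cm [ 0.06 -0.07  0.13] yaw 0.2 | cm after yaw [ 0.06 -0.07  0.13]
[ 0.23  0.71 -0.1   2.13  0.28  0.27  0.77]
```

```bash
python3 -m crank '[{"gripper":0.65,"xyz":[0,0,-0.5],"yaw":0},{"gripper":0.65,"xyz":[0,0,-1.5],"yaw":0},{"gripper":0.65,"xyz":[0,0,-2],"yaw":0},{"gripper":0.65,"xyz":[0,0,-2],"yaw":0},{"gripper":0.65,"xyz":[0,0,-1.5],"yaw":0},{"gripper":0.65,"xyz":[0,0,-1],"yaw":0},{"gripper":0.65,"xyz":[0,0,0],"yaw":3},{"gripper":0.65,"xyz":[0,0,0],"yaw":5},{"gripper":0.65,"xyz":[0,0,0],"yaw":6},{"gripper":0.65,"xyz":[0,0,0],"yaw":6}]' >/dev/null; python3 -m crank '[{"gripper":0.65,"xyz":[0,0,0],"yaw":6},{"gripper":0.65,"xyz":[0,0,0],"yaw":5},{"gripper":0.65,"xyz":[0,0,0],"yaw":4},{"gripper":0.65,"xyz":[0,0,0],"yaw":0},{"gripper":0.65,"xyz":[0,0,0],"yaw":0},{"gripper":0.65,"xyz":[0,0,0],"yaw":0},{"gripper":0.65,"xyz":[0,0,0],"yaw":0},{"gripper":0.65,"xyz":[0,0,0],"yaw":0},{"gripper":0.65,"xyz":[0,0,0],"yaw":0},{"gripper":0.65,"xyz":[0,0,0],"yaw":0}]' >/dev/null;python3 to.py .5937 .172 .1 14
```

```text
t 16.97 pos [ 0.4641 -0.0983  0.1049] phi 14.3 tilt 2.36 w 0.0392 q7 0.38 F [-0.8 -0.2 -0.7]
cm [23.01 19.21  0.69] yaw 0.3 | cm after yaw [23.11 19.09  0.69]
```

```bash
python3 -m crank '[{"gripper":0.65,"xyz":[1.5,1.3,0],"yaw":0},{"gripper":0.65,"xyz":[2.4,2,0],"yaw":0},{"gripper":0.65,"xyz":[3,2.5,0],"yaw":0},{"gripper":0.65,"xyz":[3,2.5,0],"yaw":0},{"gripper":0.65,"xyz":[3,2.5,0],"yaw":0},{"gripper":0.65,"xyz":[3,2.5,0],"yaw":0},{"gripper":0.65,"xyz":[3,2.5,0],"yaw":0},{"gripper":0.65,"xyz":[2.5,2,0],"yaw":0},{"gripper":0.65,"xyz":[1.2,1,0],"yaw":0},{"gripper":0.65,"xyz":[0,0,0],"yaw":0}]' >/dev/null;python3 to.py .5937 .172 .1 14;python3 -m crank '[{"gripper":0.65,"xyz":[0,0,0],"yaw":0},{"gripper":0.65,"xyz":[0,0,0],"yaw":0},{"gripper":0.65,"xyz":[0,0,0],"yaw":0},{"gripper":0.65,"xyz":[0,0,0],"yaw":0},{"gripper":0.65,"xyz":[0,0,0],"yaw":0},{"gripper":0.65,"xyz":[0,0,0],"yaw":0},{"gripper":0.65,"xyz":[0,0,0],"yaw":0},{"gripper":0.65,"xyz":[0,0,0],"yaw":0},{"gripper":0.65,"xyz":[0,0,0],"yaw":0},{"gripper":0.65,"xyz":[0,0,0],"yaw":0}]' >/dev/null;python3 to.py .5937 .172 .021 14
```

```text
t 17.8 pos [0.5963 0.1755 0.1036] phi 13.8 tilt 2.2 w 0.0393 q7 -0.07 F [ 0.6  1.  -0.9]
cm [-0.27 -0.35  0.35] yaw -0.2 | cm after yaw [-0.27 -0.35  0.35]
t 18.63 pos [0.5937 0.1644 0.103 ] phi 13.1 tilt 2.08 w 0.0392 q7 -0.07 F [ 0.8  0.4 -0.4]
cm [ 0.95 -0.04  8.18] yaw -0.9 | cm after yaw [ 0.95 -0.02  8.18]
```

```bash
python3 -m crank '[{"gripper":0.65,"xyz":[0.5,0,0],"yaw":-0.5},{"gripper":0.65,"xyz":[0.4,0,0],"yaw":-0.3},{"gripper":0.65,"xyz":[0,0,1],"yaw":0},{"gripper":0.65,"xyz":[0,0,1.5],"yaw":0},{"gripper":0.65,"xyz":[0,0,1.5],"yaw":0},{"gripper":0.65,"xyz":[0,0,1],"yaw":0},{"gripper":0.65,"xyz":[0,0,0],"yaw":0},{"gripper":0.65,"xyz":[0,0,0],"yaw":0},{"gripper":0.65,"xyz":[0,0,0],"yaw":0},{"gripper":0.65,"xyz":[0,0,0],"yaw":0}]' >/dev/null;python3 to.py .5937 .172 .0205 14
```

```text
t 19.47 pos [0.593  0.1763 0.0489] phi 14.3 tilt 2.07 w 0.0389 q7 -0.07 F [-0.1 -0.  -0.9]
cm [-0.37 -0.11  2.85] yaw 0.3 | cm after yaw [-0.37 -0.11  2.85]
```

```bash
python3 -m crank '[{"gripper":0.65,"xyz":[-0.3,0,0.6],"yaw":0},{"gripper":0.65,"xyz":[0,0,0.7],"yaw":0},{"gripper":0.65,"xyz":[0,0,0.6],"yaw":0},{"gripper":0.65,"xyz":[0,0,0.4],"yaw":0},{"gripper":0.65,"xyz":[0,0,0.2],"yaw":0},{"gripper":0.65,"xyz":[0,0,0],"yaw":0},{"gripper":0.65,"xyz":[0,0,0],"yaw":0},{"gripper":0.65,"xyz":[0,0,0],"yaw":0},{"gripper":0.65,"xyz":[0,0,0],"yaw":0},{"gripper":0.65,"xyz":[0,0,0],"yaw":0}]' >/dev/null;python3 to.py .5937 .172 .0203 14
```

```text
t 20.3 pos [0.5963 0.1728 0.0234] phi 14.2 tilt 2.25 w 0.0391 q7 -0.07 F [-0.3 -0.1 -0. ]
cm [-0.   -0.28  0.3 ] yaw 0.2 | cm after yaw [-0.   -0.28  0.3 ]
```

```bash
python3 -m crank '[{"gripper":0.65,"xyz":[0,-0.2,0.15],"yaw":0},{"gripper":0.65,"xyz":[0,0,0.15],"yaw":0},{"gripper":0.65,"xyz":[0,0,0],"yaw":0},{"gripper":0.65,"xyz":[0,0,0],"yaw":0},{"gripper":0.65,"xyz":[0,0,0],"yaw":0},{"gripper":0.65,"xyz":[0,0,0],"yaw":0},{"gripper":0.65,"xyz":[0,0,0],"yaw":0},{"gripper":0.65,"xyz":[0,0,0],"yaw":0},{"gripper":0.65,"xyz":[0,0,0],"yaw":0},{"gripper":0.65,"xyz":[0,0,0],"yaw":0}]' >/dev/null;python3 to.py .5937 .172 .0203 14
python3 -m crank '[{"gripper":0.5,"xyz":[0,0,0],"yaw":0},{"gripper":0.4,"xyz":[0,0,0],"yaw":0},{"gripper":0.2,"xyz":[0,0,0],"yaw":0},{"gripper":0,"xyz":[0,0,0],"yaw":0},{"gripper":0,"xyz":[0,0,0],"yaw":0},{"gripper":0,"xyz":[0,0,-1],"yaw":0},{"gripper":0,"xyz":[0,0,-2],"yaw":0},{"gripper":0,"xyz":[0,0,-3],"yaw":0},{"gripper":0,"xyz":[0,0,-4],"yaw":0},{"gripper":0,"xyz":[0,0,0],"yaw":0}]' >/dev/null; python3 to.py .599 -.2244 .12 -13.5
```

```text
t 21.13 pos [0.5948 0.1724 0.021 ] phi 14.3 tilt 2.32 w 0.0395 q7 -0.07 F [ 0.3  0.4 -0.8]
cm [-0.01 -0.12  0.06] yaw 0.3 | cm after yaw [-0.01 -0.12  0.06]
t 21.97 pos [0.5904 0.1737 0.125 ] phi 14.2 tilt 2.17 w 0.0851 q7 -0.07 F [1.5 0.5 0.6]
cm [-38.79  -8.97   1.19] yaw 27.7 | cm after yaw [-38.5   10.12   1.19]
```

```bash
python3 -m crank '[{"gripper":0,"xyz":[-3.5,-0.8,0],"yaw":0},{"gripper":0,"xyz":[-4,-0.9,0],"yaw":0},{"gripper":0,"xyz":[-4,-0.9,0],"yaw":0},{"gripper":0,"xyz":[-4,-0.9,0],"yaw":0},{"gripper":0,"xyz":[-4,-0.9,0],"yaw":0},{"gripper":0,"xyz":[-4,-0.9,0],"yaw":0},{"gripper":0,"xyz":[-4,-0.9,0],"yaw":0},{"gripper":0,"xyz":[-4,-0.9,0],"yaw":0},{"gripper":0,"xyz":[-4,-0.9,0],"yaw":0},{"gripper":0,"xyz":[-3,-0.8,0],"yaw":0}]' >/dev/null; python3 -m crank '[{"gripper":0,"xyz":[0,0,0],"yaw":6},{"gripper":0,"xyz":[0,0,0],"yaw":6},{"gripper":0,"xyz":[0,0,0],"yaw":6},{"gripper":0,"xyz":[0,0,0],"yaw":6},{"gripper":0,"xyz":[0,0,0],"yaw":3},{"gripper":0,"xyz":[0,0,0],"yaw":0},{"gripper":0,"xyz":[0,0,0],"yaw":0},{"gripper":0,"xyz":[0,0,0],"yaw":0},{"gripper":0,"xyz":[0,0,0],"yaw":0},{"gripper":0,"xyz":[0,0,0],"yaw":0}]' >/dev/null;python3 to.py .599 -.2244 .07 -13.5
```

```text
t 23.63 pos [ 0.6073 -0.2364  0.1476] phi -13.7 tilt 3.85 w 0.0855 q7 0.2 F [-0.1 -0.2  0.5]
cm [ 0.99 -1.61  7.67] yaw -0.2 | cm after yaw [ 1.   -1.61  7.67]
```

```bash
python3 -m crank '[{"gripper":0,"xyz":[0.3,-0.5,0],"yaw":0},{"gripper":0,"xyz":[0.3,-0.5,0],"yaw":0},{"gripper":0,"xyz":[0.2,-0.2,0],"yaw":0},{"gripper":0,"xyz":[0,0,1],"yaw":0},{"gripper":0,"xyz":[0,0,1.5],"yaw":0},{"gripper":0,"xyz":[0,0,1.5],"yaw":0},{"gripper":0,"xyz":[0,0,1],"yaw":0},{"gripper":0,"xyz":[0,0,0],"yaw":0},{"gripper":0,"xyz":[0,0,0],"yaw":0},{"gripper":0,"xyz":[0,0,0],"yaw":0}]' >/dev/null;python3 to.py .599 -.2244 .012 -13.5
python3 -c "
from h import *
s=read_state();print(np.array(s['ee_rot']).round(3),s['joint_pos'].round(2))
K,T,im=wrist('w4'); np.savez('w4.npz',K=K,T=T)"
```

```text
t 24.47 pos [ 0.5995 -0.2238  0.0928] phi -13.5 tilt 3.8 w 0.0853 q7 0.2 F [0.8 0.3 0.3]
cm [-0.06 -0.57  8.06] yaw -0.0 | cm after yaw [-0.06 -0.57  8.06]
[[ 0.234  0.97   0.064]
 [ 0.972 -0.233 -0.017]
 [-0.001  0.066 -0.998]] [ 0.26  0.72  0.11  1.66 -0.13  0.69  0.2 ]
```

View pics/w4.png

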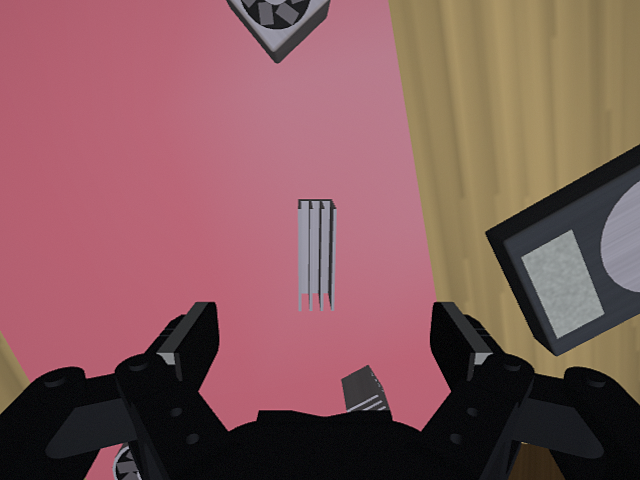

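The view shows the long sink aligned between the fingers, top centre (317,250), slightly left as computed, with the square fan at (283,10) well clear. Descending.

```bash
python3 -m crank '[{"gripper":0,"xyz":[0,-0.2,1],"yaw":0},{"gripper":0,"xyz":[0,-0.2,1.5],"yaw":0},{"gripper":0,"xyz":[0,-0.1,1.5],"yaw":0},{"gripper":0,"xyz":[0,0,1.5],"yaw":0},{"gripper":0,"xyz":[0,0,1],"yaw":0},{"gripper":0,"xyz":[0,0,0.5],"yaw":0},{"gripper":0,"xyz":[0,0,0],"yaw":0},{"gripper":0,"xyz":[0,0,0],"yaw":0},{"gripper":0,"xyz":[0,0,0],"yaw":0},{"gripper":0,"xyz":[0,0,0],"yaw":0}]' >/dev/null;python3 to.py .599 -.2244 .013 -13.5
```

```text
t 25.35 pos [ 0.6033 -0.2261  0.0236] phi -13.6 tilt 4.54 w 0.0855 q7 0.21 F [-0.6  1.3  0. ]
cm [ 0.07 -0.54  1.02] yaw -0.1 | cm after yaw [ 0.07 -0.54  1.02]
```

```bash
python3 -m crank '[{"gripper":0,"xyz":[0,-0.3,0.3],"yaw":0},{"gripper":0,"xyz":[0,-0.2,0.3],"yaw":0},{"gripper":0,"xyz":[0,0,0.3],"yaw":0},{"gripper":0,"xyz":[0,0,0],"yaw":0},{"gripper":0.85,"xyz":[0,0,0],"yaw":0},{"gripper":0.85,"xyz":[0,0,0],"yaw":0},{"gripper":0.85,"xyz":[0,0,0],"yaw":0},{"gripper":0.85,"xyz":[0,0,0],"yaw":0},{"gripper":0.85,"xyz":[0,0,0],"yaw":0},{"gripper":0.85,"xyz":[0,0,0],"yaw":0}]' 40 >/dev/null;python3 to.py .599 -.2244 .013 -13.5
```

```text
t 26.18 pos [ 0.6    -0.2255  0.0161] phi -13.5 tilt 4.77 w 0.0214 q7 0.22 F [-0.2  0.6  1.3]
cm [ 0.09 -0.15  0.3 ] yaw -0.0 | cm after yaw [ 0.09 -0.15  0.3 ]
```

```bash
python3 -m crank '[{"gripper":0.85,"xyz":[0,0,-0.5],"yaw":0},{"gripper":0.85,"xyz":[0,0,-1.5],"yaw":0},{"gripper":0.85,"xyz":[0,0,-2],"yaw":0},{"gripper":0.85,"xyz":[0,0,-2],"yaw":0},{"gripper":0.85,"xyz":[0,0,-1.5],"yaw":0},{"gripper":0.85,"xyz":[0,0,-1],"yaw":0},{"gripper":0.85,"xyz":[0,0,0],"yaw":3},{"gripper":0.85,"xyz":[0,0,0],"yaw":5},{"gripper":0.85,"xyz":[0,0,0],"yaw":6},{"gripper":0.85,"xyz":[0,0,0],"yaw":6}]' >/dev/null;python3 to.py .47 .246 .1 -76;  python3 -m crank '[{"gripper":0.85,"xyz":[0,0,0],"yaw":6},{"gripper":0.85,"xyz":[0,0,0],"yaw":6},{"gripper":0.85,"xyz":[0,0,0],"yaw":6},{"gripper":0.85,"xyz":[0,0,0],"yaw":6},{"gripper":0.85,"xyz":[0,0,0],"yaw":6},{"gripper":0.85,"xyz":[0,0,0],"yaw":6},{"gripper":0.85,"xyz":[0,0,0],"yaw":4},{"gripper":0.85,"xyz":[0,0,0],"yaw":2},{"gripper":0.85,"xyz":[0,0,0],"yaw":0},{"gripper":0.85,"xyz":[0,0,0],"yaw":0}]' >/dev/null;python3 to.py .47 .246 .1 -76;
python3 -c "
from h import *
s=read_state();print(np.array(s['ee_rot']).round(3),s['joint_pos'].round(2))"
```

```text
t 27.02 pos [ 0.5915 -0.2232  0.1055] phi -34.4 tilt 4.64 w 0.0214 q7 -0.07 F [ 0.1 -0.9 -0.5]
cm [ 31.88 -36.48  -1.39] yaw 41.6 | cm after yaw [ -0.36 -48.44  -1.39]
t 27.85 pos [ 0.5901 -0.22    0.1045] phi -78.6 tilt 4.39 w 0.0215 q7 -0.65 F [ 0.2  0.8 -1.4]
cm [ -2.49 -48.05  -1.26] yaw -2.6 | cm after yaw [ -0.3  -48.11  -1.26]
[[ 0.977  0.197  0.075]
 [ 0.199 -0.98  -0.017]
 [ 0.07   0.032 -0.997]] [ 0.07  0.73  0.43  1.7  -0.45  0.73 -0.65]
```

```bash
python3 -m crank '[{"gripper":0.85,"xyz":[-0.1,-2,0],"yaw":0},{"gripper":0.85,"xyz":[-0.2,-3,0],"yaw":0},{"gripper":0.85,"xyz":[-0.2,-3.8,0],"yaw":0},{"gripper":0.85,"xyz":[-0.2,-3.8,0],"yaw":0},{"gripper":0.85,"xyz":[-0.2,-3.8,0],"yaw":0},{"gripper":0.85,"xyz":[-0.2,-3.8,0],"yaw":0},{"gripper":0.85,"xyz":[-0.2,-3.8,0],"yaw":0},{"gripper":0.85,"xyz":[-0.2,-3.8,0],"yaw":0},{"gripper":0.85,"xyz":[-0.2,-3,0],"yaw":0},{"gripper":0.85,"xyz":[-0.2,-2,0],"yaw":0}]' >/dev/null;python3 to.py .47 .246 .1 -76
```

```text
t 28.68 pos [0.5064 0.1001 0.0908] phi -78.9 tilt 4.96 w 0.0214 q7 -1.12 F [ 0.4 -0.1 -1.7]
cm [ -0.64 -14.97  -1.6 ] yaw -2.9 | cm after yaw [  0.11 -14.98  -1.6 ]
```

```bash
python3 -m crank '[{"gripper":0.85,"xyz":[0,-2.5,-0.5],"yaw":-1},{"gripper":0.85,"xyz":[0,-3,-0.5],"yaw":-1},{"gripper":0.85,"xyz":[0,-3,0],"yaw":-1},{"gripper":0.85,"xyz":[0,-2.5,0],"yaw":0},{"gripper":0.85,"xyz":[0,-1.5,0],"yaw":0},{"gripper":0.85,"xyz":[0,-0.8,0],"yaw":0},{"gripper":0.85,"xyz":[0,0,0],"yaw":0},{"gripper":0.85,"xyz":[0,0,0],"yaw":0},{"gripper":0.85,"xyz":[0,0,0],"yaw":0},{"gripper":0.85,"xyz":[0,0,0],"yaw":0}]' >/dev/null;python3 to.py .47 .246 .1 -76;
python3 -c "
from h import *
s=read_state();print(np.array(s['ee_rot']).round(3),s['joint_pos'].round(2))
K,T,im=wrist('w5'); np.savez('w5.npz',K=K,T=T)"
```

```text
t 29.52 pos [0.4714 0.2428 0.0954] phi -74.6 tilt 4.83 w 0.0214 q7 -1.34 F [-0.  -0.  -0.1]
cm [-0.02 -0.33 -0.47] yaw 1.4 | cm after yaw [-0.02 -0.33 -0.47]
[[ 0.961  0.266  0.082]
 [ 0.268 -0.963 -0.02 ]
 [ 0.074  0.041 -0.996]] [-0.9   0.65  0.55  1.98 -0.51  0.57 -1.34]
```

View pics/w5.png

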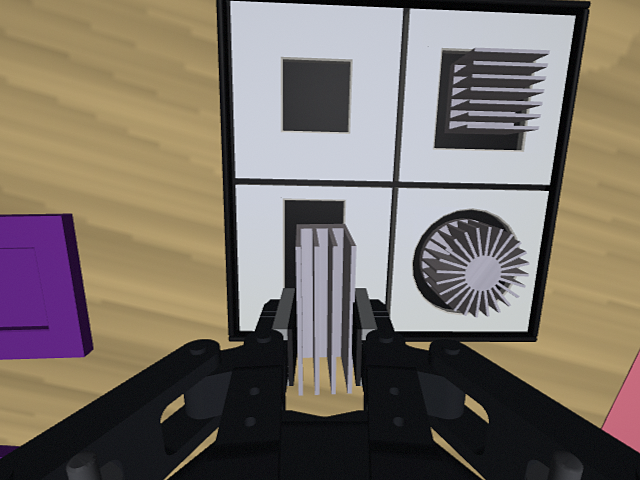

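The wrist view shows the round sink seated (482,272 in its ring) and the square sink in its recess (495,95). The long sink is held above the long recess (314,230), aligned. Descending.

```bash
python3 -m crank '[{"gripper":0.85,"xyz":[0,-0.2,0.6],"yaw":0.7},{"gripper":0.85,"xyz":[0,-0.1,0.6],"yaw":0.5},{"gripper":0.85,"xyz":[0,0,0.6],"yaw":0},{"gripper":0.85,"xyz":[0,0,0.6],"yaw":0},{"gripper":0.85,"xyz":[0,0,0.6],"yaw":0},{"gripper":0.85,"xyz":[0,0,0.6],"yaw":0},{"gripper":0.85,"xyz":[0,0,0.6],"yaw":0},{"gripper":0.85,"xyz":[0,0,0.4],"yaw":0},{"gripper":0.85,"xyz":[0,0,0],"yaw":0},{"gripper":0.85,"xyz":[0,0,0],"yaw":0}]' >/dev/null;python3 to.py .47 .246 .026 -76
```

```text
t 30.4 pos [0.4761 0.2398 0.0436] phi -76.4 tilt 4.82 w 0.0216 q7 -1.3 F [-0.1  0.3 -0.9]
cm [-0.57 -0.82  1.69] yaw -0.4 | cm after yaw [-0.56 -0.83  1.69]
```

```bash
python3 -m crank '[{"gripper":0.85,"xyz":[-0.2,-0.3,0],"yaw":0},{"gripper":0.85,"xyz":[-0.2,-0.3,0],"yaw":0},{"gripper":0.85,"xyz":[-0.1,-0.1,0],"yaw":0},{"gripper":0.85,"xyz":[0,0,0.3],"yaw":0},{"gripper":0.85,"xyz":[0,0,0.3],"yaw":0},{"gripper":0.85,"xyz":[0,0,0.3],"yaw":0},{"gripper":0.85,"xyz":[0,0,0.2],"yaw":0},{"gripper":0.85,"xyz":[0,0,0],"yaw":0},{"gripper":0.85,"xyz":[0,0,0],"yaw":0},{"gripper":0.85,"xyz":[0,0,0],"yaw":0}]' >/dev/null;python3 to.py .47 .246 .026 -76
```

```text
t 31.23 pos [0.4703 0.2466 0.0317] phi -76.3 tilt 4.9 w 0.0216 q7 -1.3 F [-0.2 -0.1 -0.8]
cm [-0.09  0.03  0.57] yaw -0.3 | cm after yaw [-0.09  0.03  0.57]
```

```bash
python3 -m crank '[{"gripper":0.85,"xyz":[-0.1,0,0.2],"yaw":0},{"gripper":0.85,"xyz":[0,0,0.2],"yaw":0},{"gripper":0.85,"xyz":[0,0,0.2],"yaw":0},{"gripper":0.85,"xyz":[0,0,0],"yaw":0},{"gripper":0.85,"xyz":[0,0,0],"yaw":0},{"gripper":0.85,"xyz":[0,0,0],"yaw":0},{"gripper":0.85,"xyz":[0,0,0],"yaw":0},{"gripper":0.85,"xyz":[0,0,0],"yaw":0},{"gripper":0.85,"xyz":[0,0,0],"yaw":0},{"gripper":0.85,"xyz":[0,0,0],"yaw":0}]' >/dev/null;python3 to.py .47 .246 .0245 -76
```

```text
t 32.07 pos [0.4704 0.2462 0.0261] phi -76.4 tilt 4.96 w 0.0211 q7 -1.3 F [-0.  -0.3  1.2]
cm [-0.06  0.01  0.16] yaw -0.4 | cm after yaw [-0.06  0.01  0.16]
```

```bash
python3 -m crank '[{"gripper":0.85,"xyz":[0,0,0.15],"yaw":0},{"gripper":0.85,"xyz":[0,0,0.1],"yaw":0},{"gripper":0.85,"xyz":[0,0,0],"yaw":0},{"gripper":0.85,"xyz":[0,0,0],"yaw":0},{"gripper":0.85,"xyz":[0,0,0],"yaw":0},{"gripper":0.85,"xyz":[0,0,0],"yaw":0},{"gripper":0.85,"xyz":[0,0,0],"yaw":0},{"gripper":0.85,"xyz":[0,0,0],"yaw":0},{"gripper":0.85,"xyz":[0,0,0],"yaw":0},{"gripper":0.85,"xyz":[0,0,0],"yaw":0}]' >/dev/null;python3 to.py .47 .246 .0241 -76
```

```text
t 32.9 pos [0.4714 0.2472 0.0252] phi -76.4 tilt 4.99 w 0.021 q7 -1.29 F [-0.8  0.9  2.1]
cm [-0.17  0.07  0.1 ] yaw -0.4 | cm after yaw [-0.17  0.07  0.1 ]
```

```bash
python3 -m crank '[{"gripper":0.7,"xyz":[0,0,0],"yaw":0},{"gripper":0.6,"xyz":[0,0,0],"yaw":0},{"gripper":0.4,"xyz":[0,0,0],"yaw":0},{"gripper":0.2,"xyz":[0,0,0],"yaw":0},{"gripper":0.1,"xyz":[0,0,0],"yaw":0},{"gripper":0.1,"xyz":[0,0,-1],"yaw":0},{"gripper":0,"xyz":[0,0,-2],"yaw":0},{"gripper":0,"xyz":[0,0,-3],"yaw":0},{"gripper":0,"xyz":[0,0,-4],"yaw":0},{"gripper":0,"xyz":[0,0,0],"yaw":0}]' >/dev/null;python3 to.py .6075 -.3424 .13 18.8
python3 -c "
from h import *
K,T,im=wrist('w6'); np.savez('w6.npz',K=K,T=T)"
```

```text
t 33.73 pos [0.4622 0.2476 0.1279] phi -76.5 tilt 4.83 w 0.0853 q7 -1.41 F [ 0.6 -0.5 -0.3]
cm [ 0.19 60.72  2.28] yaw 84.7 | cm after yaw [60.48  5.42  2.28]
```

View pics/w6.png

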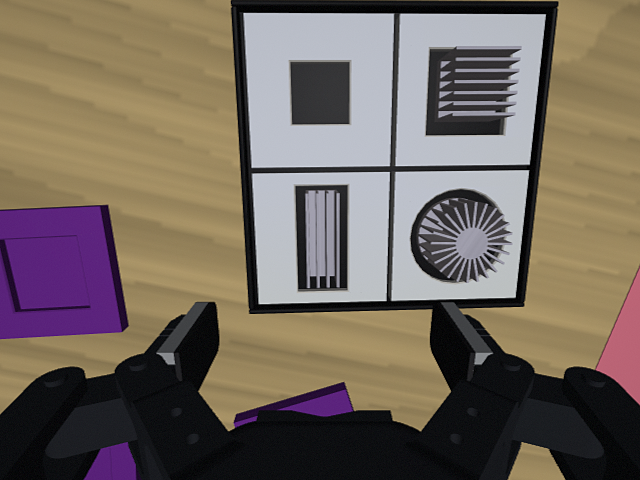

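Round, square and long are all seated. The small recess (320,92) is empty. The small sink is square, so φ≈-71° works for it and almost no yaw is needed.

```bash
python3 -m crank '[{"gripper":0,"xyz":[0,3,0],"yaw":0},{"gripper":0,"xyz":[0,3.5,0],"yaw":0},{"gripper":0,"xyz":[0,3.5,0],"yaw":0},{"gripper":0,"xyz":[0,3.5,0],"yaw":0},{"gripper":0,"xyz":[0,3.5,0],"yaw":0},{"gripper":0,"xyz":[0,3.5,0],"yaw":0},{"gripper":0,"xyz":[0,3.5,0],"yaw":0},{"gripper":0,"xyz":[0,3.5,0],"yaw":0},{"gripper":0,"xyz":[0,3,0],"yaw":0},{"gripper":0,"xyz":[0,2,0],"yaw":0}]' >/dev/null;python3 to.py .6075 -.3424 .13 -71.2
```

```text
t 34.62 pos [ 0.5378 -0.0701  0.1359] phi -75.2 tilt 4.14 w 0.0855 q7 -0.79 F [ 0.3 -0.5  0.3]
cm [-0.32 28.07  1.52] yaw -4.0 | cm after yaw [-2.27 27.98  1.52]
```

```bash
python3 -m crank '[{"gripper":0,"xyz":[0,3,0],"yaw":0},{"gripper":0,"xyz":[0,3.5,0],"yaw":0},{"gripper":0,"xyz":[0,3.5,0],"yaw":0},{"gripper":0,"xyz":[0,3.5,0],"yaw":0},{"gripper":0,"xyz":[0,3.5,0],"yaw":0},{"gripper":0,"xyz":[0,3.5,0],"yaw":0},{"gripper":0,"xyz":[0,3,0],"yaw":0},{"gripper":0,"xyz":[0,2,0],"yaw":-1},{"gripper":0,"xyz":[0,0,0],"yaw":-2},{"gripper":0,"xyz":[0,0,0],"yaw":-1}]' >/dev/null;python3 to.py .6075 -.3424 .08 -71.2
```

```text
t 35.45 pos [ 0.5966 -0.3352  0.1375] phi -71.6 tilt 3.28 w 0.0856 q7 -0.43 F [ 0.2  0.8 -0.6]
cm [0.53 0.84 5.81] yaw -0.4 | cm after yaw [0.52 0.85 5.81]
```

```bash
python3 -m crank '[{"gripper":0,"xyz":[0.2,0.3,0],"yaw":0},{"gripper":0,"xyz":[0.2,0.3,0],"yaw":0},{"gripper":0,"xyz":[0,0,0.8],"yaw":0},{"gripper":0,"xyz":[0,0,0.9],"yaw":0},{"gripper":0,"xyz":[0,0,0.9],"yaw":0},{"gripper":0,"xyz":[0,0,0.9],"yaw":0},{"gripper":0,"xyz":[0,0,0.9],"yaw":0},{"gripper":0,"xyz":[0,0,0.5],"yaw":0},{"gripper":0,"xyz":[0,0,0],"yaw":0},{"gripper":0,"xyz":[0,0,0],"yaw":0}]' >/dev/null;python3 to.py .6075 -.3424 .014 -71.2
python3 -c "
from h import *
K,T,im=wrist('w7'); np.savez('w7.npz',K=K,T=T)"
```

```text
t 36.28 pos [ 0.6046 -0.3331  0.0797] phi -71.4 tilt 2.79 w 0.0853 q7 -0.41 F [-0.6 -0.5 -0.1]
cm [-0.31  0.83  6.58] yaw -0.2 | cm after yaw [-0.31  0.82  6.58]
```

View pics/w7.png

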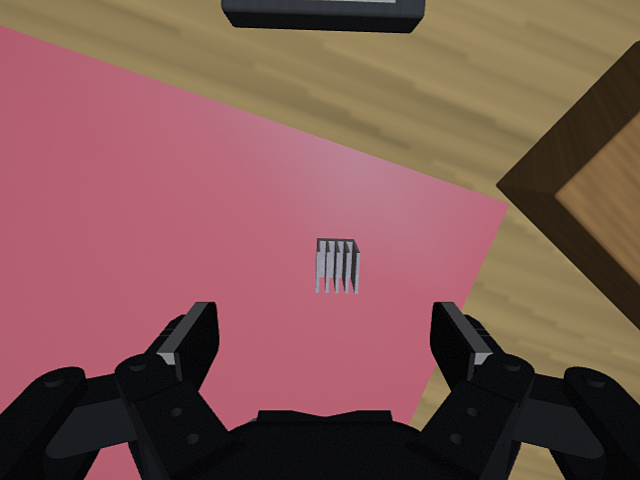

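The small sink is aligned, top centre (338,265), slightly right as computed. The carton's nearest corner is at (497,185); checking clearance.

```bash
python3 - <<'E'
from h import *
d=np.load("w7.npz");c=(d["K"],d["T"]);f=np.radians(-71.2)
ty=np.array([np.cos(f),np.sin(f)]);tx=np.array([-np.sin(f),np.cos(f)])
for uv,z in(((497,185),0),((497,185),.06),((555,195),.06),((640,330),.0),((640,290),.06)):
    p=onplane(*c,uv,z)-[.6075,-.3424];print(uv,z,"toolx",(p@tx).round(3),"tooly",(p@ty).round(3))
print(onplane(*c,(338,270),.034))
E
```

```text
(497, 185) 0 toolx 0.045 tooly 0.101
(497, 185) 0.06 toolx 0.05 tooly 0.071
(555, 195) 0.06 toolx 0.046 tooly 0.099
(640, 330) 0.0 toolx -0.057 tooly 0.215
(640, 290) 0.06 toolx -0.002 tooly 0.15
[ 0.60846996 -0.34150651]
```

```bash
python3 -m crank '[{"gripper":0,"xyz":[-0.1,0.3,0.4],"yaw":0},{"gripper":0,"xyz":[-0.1,0.3,0.8],"yaw":0},{"gripper":0,"xyz":[0,0,0.9],"yaw":0},{"gripper":0,"xyz":[0,0,0.9],"yaw":0},{"gripper":0,"xyz":[0,0,0.9],"yaw":0},{"gripper":0,"xyz":[0,0,0.9],"yaw":0},{"gripper":0,"xyz":[0,0,0.6],"yaw":0},{"gripper":0,"xyz":[0,0,0.3],"yaw":0},{"gripper":0,"xyz":[0,0,0],"yaw":0},{"gripper":0,"xyz":[0,0,0],"yaw":0}]' >/dev/null;python3 to.py .608 -.342 .014 -71.2
```

```text
t 37.17 pos [ 0.6077 -0.3416  0.0169] phi -71.5 tilt 2.83 w 0.0858 q7 -0.38 F [-0.1 -0.1  1.1]
cm [0.01 0.04 0.29] yaw -0.3 | cm after yaw [0.01 0.04 0.29]
```

```bash
python3 -m crank '[{"gripper":0,"xyz":[0,0,0.2],"yaw":0},{"gripper":0,"xyz":[0,0,0.1],"yaw":0},{"gripper":0.85,"xyz":[0,0,0],"yaw":0},{"gripper":0.85,"xyz":[0,0,0],"yaw":0},{"gripper":0.85,"xyz":[0,0,0],"yaw":0},{"gripper":0.85,"xyz":[0,0,0],"yaw":0},{"gripper":0.85,"xyz":[0,0,0],"yaw":0},{"gripper":0.85,"xyz":[0,0,0],"yaw":0},{"gripper":0.85,"xyz":[0,0,0],"yaw":0},{"gripper":0.85,"xyz":[0,0,0],"yaw":0}]' 40 >/dev/null;python3 to.py .608 -.342 .014 -71.2
python3 -m crank '[{"gripper":0.85,"xyz":[0,0,-0.5],"yaw":0},{"gripper":0.85,"xyz":[0,0,-1],"yaw":0},{"gripper":0.85,"xyz":[0,0,-1.5],"yaw":0},{"gripper":0.85,"xyz":[0,0,-1.5],"yaw":0},{"gripper":0.85,"xyz":[0,0,-1.5],"yaw":0},{"gripper":0.85,"xyz":[0,0,-1.5],"yaw":0},{"gripper":0.85,"xyz":[0,0,-1],"yaw":0},{"gripper":0.85,"xyz":[0,0,-0.5],"yaw":1},{"gripper":0.85,"xyz":[0,0,0],"yaw":2},{"gripper":0.85,"xyz":[0,0,0],"yaw":1}]' >/dev/null;python3 to.py .5688 .271 .1 -76
```

```text
t 38.0 pos [ 0.6095 -0.3425  0.0166] phi -71.4 tilt 3.12 w 0.0231 q7 -0.38 F [ 0.7 -1.  -0.3]
cm [-0.14 -0.11  0.25] yaw -0.2 | cm after yaw [-0.14 -0.11  0.25]
t 38.83 pos [ 0.6047 -0.3427  0.1199] phi -75.8 tilt 3.42 w 0.0232 q7 -0.48 F [0.8 0.4 0.6]
cm [ 11.58 -60.4    0.98] yaw 0.2 | cm after yaw [ 11.32 -60.45   0.98]
```

```bash
python3 -m crank '[{"gripper":0.85,"xyz":[0.4,-2,0],"yaw":0},{"gripper":0.85,"xyz":[0.6,-3,0],"yaw":0},{"gripper":0.85,"xyz":[0.7,-3.5,0],"yaw":0},{"gripper":0.85,"xyz":[0.7,-3.5,0],"yaw":0},{"gripper":0.85,"xyz":[0.7,-3.5,0],"yaw":0},{"gripper":0.85,"xyz":[0.7,-3.5,0],"yaw":0},{"gripper":0.85,"xyz":[0.7,-3.5,0],"yaw":0},{"gripper":0.85,"xyz":[0.7,-3.5,0],"yaw":0},{"gripper":0.85,"xyz":[0.7,-3.5,0],"yaw":0},{"gripper":0.85,"xyz":[0.4,-2,0],"yaw":0}]' >/dev/null;python3 to.py .5688 .271 .1 -76
```

```text
t 39.67 pos [ 0.5868 -0.0197  0.1118] phi -77.1 tilt 3.42 w 0.023 q7 -0.91 F [ 0.   1.1 -0.4]
cm [  4.74 -28.75   0.4 ] yaw -1.1 | cm after yaw [  5.27 -28.66   0.4 ]
```

```bash
python3 -m crank '[{"gripper":0.85,"xyz":[0.4,-2.5,0],"yaw":0},{"gripper":0.85,"xyz":[0.6,-3.5,0],"yaw":-0.5},{"gripper":0.85,"xyz":[0.6,-3.5,0],"yaw":-0.5},{"gripper":0.85,"xyz":[0.6,-3.5,0],"yaw":0},{"gripper":0.85,"xyz":[0.6,-3.5,0],"yaw":0},{"gripper":0.85,"xyz":[0.6,-3.5,0],"yaw":0},{"gripper":0.85,"xyz":[0.6,-3,0],"yaw":0},{"gripper":0.85,"xyz":[0.4,-2.5,0],"yaw":0},{"gripper":0.85,"xyz":[0.2,-1,0],"yaw":0},{"gripper":0.85,"xyz":[0,0,0],"yaw":0}]' >/dev/null; python3 -m crank '[{"gripper":0.85,"xyz":[0,0,0],"yaw":0},{"gripper":0.85,"xyz":[0,0,0],"yaw":0},{"gripper":0.85,"xyz":[0,0,0.3],"yaw":0},{"gripper":0.85,"xyz":[0,0,0.3],"yaw":0},{"gripper":0.85,"xyz":[0,0,0.3],"yaw":0},{"gripper":0.85,"xyz":[0,0,0],"yaw":0},{"gripper":0.85,"xyz":[0,0,0],"yaw":0},{"gripper":0.85,"xyz":[0,0,0],"yaw":0},{"gripper":0.85,"xyz":[0,0,0],"yaw":0},{"gripper":0.85,"xyz":[0,0,0],"yaw":0}]' >/dev/null;python3 to.py .5688 .271 .06 -76
```

```text
t 41.33 pos [0.5664 0.2568 0.0927] phi -76.6 tilt 3.28 w 0.023 q7 -1.36 F [-0.2 -0.2  0.6]
cm [ 0.42 -1.45  3.24] yaw -0.6 | cm after yaw [ 0.44 -1.45  3.24]
```

```bash
python3 -m crank '[{"gripper":0.85,"xyz":[0.1,-0.5,0],"yaw":-0.3},{"gripper":0.85,"xyz":[0.2,-0.5,0],"yaw":0},{"gripper":0.85,"xyz":[0,-0.2,0.4],"yaw":0},{"gripper":0.85,"xyz":[0,0,0.6],"yaw":0},{"gripper":0.85,"xyz":[0,0,0.8],"yaw":0},{"gripper":0.85,"xyz":[0,0,0.8],"yaw":0},{"gripper":0.85,"xyz":[0,0,0.8],"yaw":0},{"gripper":0.85,"xyz":[0,0,0.5],"yaw":0},{"gripper":0.85,"xyz":[0,0,0],"yaw":0},{"gripper":0.85,"xyz":[0,0,0],"yaw":0}]' >/dev/null;python3 to.py .5688 .271 .0246 -76
```

```text
t 42.17 pos [0.5675 0.2706 0.0477] phi -76.1 tilt 3.18 w 0.0231 q7 -1.35 F [ 0.6  0.2 -0.2]
cm [ 0.04 -0.1   2.31] yaw -0.1 | cm after yaw [ 0.04 -0.1   2.31]
```

```bash
python3 -m crank '[{"gripper":0.85,"xyz":[0,0,0.4],"yaw":0},{"gripper":0.85,"xyz":[0,0,0.5],"yaw":0},{"gripper":0.85,"xyz":[0,0,0.5],"yaw":0},{"gripper":0.85,"xyz":[0,0,0.4],"yaw":0},{"gripper":0.85,"xyz":[0,0,0.2],"yaw":0},{"gripper":0.85,"xyz":[0,0,0],"yaw":0},{"gripper":0.85,"xyz":[0,0,0],"yaw":0},{"gripper":0.85,"xyz":[0,0,0],"yaw":0},{"gripper":0.85,"xyz":[0,0,0],"yaw":0},{"gripper":0.85,"xyz":[0,0,0],"yaw":0}]' >/dev/null;python3 to.py .5688 .271 .0246 -76
```

```text
t 43.0 pos [0.5696 0.2696 0.0266] phi -76.2 tilt 3.26 w 0.023 q7 -1.33 F [ 1.4  0.3 -0.1]
cm [-0.05 -0.16  0.19] yaw -0.2 | cm after yaw [-0.05 -0.16  0.19]
```

```bash
python3 -m crank '[{"gripper":0.85,"xyz":[0,-0.1,0.1],"yaw":0},{"gripper":0.85,"xyz":[0,0,0.1],"yaw":0},{"gripper":0.85,"xyz":[0,0,0.1],"yaw":0},{"gripper":0.85,"xyz":[0,0,0],"yaw":0},{"gripper":0.85,"xyz":[0,0,0],"yaw":0},{"gripper":0.85,"xyz":[0,0,0],"yaw":0},{"gripper":0.85,"xyz":[0,0,0],"yaw":0},{"gripper":0.85,"xyz":[0,0,0],"yaw":0},{"gripper":0.85,"xyz":[0,0,0],"yaw":0},{"gripper":0.85,"xyz":[0,0,0],"yaw":0}]' >/dev/null;python3 to.py .5688 .271 .0246 -76
python3 -m crank '[{"gripper":0.7,"xyz":[0,0,0],"yaw":0},{"gripper":0.6,"xyz":[0,0,0],"yaw":0},{"gripper":0.4,"xyz":[0,0,0],"yaw":0},{"gripper":0.2,"xyz":[0,0,0],"yaw":0},{"gripper":0.1,"xyz":[0,0,0],"yaw":0},{"gripper":0.1,"xyz":[0,0,-1],"yaw":0},{"gripper":0,"xyz":[0,0,-2],"yaw":0},{"gripper":0,"xyz":[0,0,-3],"yaw":0},{"gripper":0,"xyz":[-2,0,-3],"yaw":0},{"gripper":0,"xyz":[-3,0,-2],"yaw":0}]' >/dev/null
python3 -m crank '[{"gripper":0,"xyz":[-3,0,-2],"yaw":0},{"gripper":0,"xyz":[-3,0,-2],"yaw":0},{"gripper":0,"xyz":[-3,0,-2],"yaw":0},{"gripper":0,"xyz":[-1,0,0],"yaw":0},{"gripper":0,"xyz":[0,0,0],"yaw":0},{"gripper":0,"xyz":[0,0,0],"yaw":0},{"gripper":0,"xyz":[0,0,0],"yaw":0},{"gripper":0,"xyz":[0,0,0],"yaw":0},{"gripper":0,"xyz":[0,0,0],"yaw":0},{"gripper":0,"xyz":[0,0,0],"yaw":0}]' >/dev/null
python3 to.py .5688 .271 .0246 -76
python3 -c "
from h import *
K,T,im=wrist('w8'); np.savez('w8.npz',K=K,T=T)
c=capture('scene')['image'][:,:,::-1];cv2.imwrite('pics/scene9.png',c)
a=cv2.resize(c[200:350,100:500],(800,300),interpolation=cv2.INTER_CUBIC)
b=cv2.resize(im,(400,300)); cv2.imwrite('pics/fin.png',np.vstack([a,np.hstack([b,np.zeros_like(b)])]))"
```

```text
t 43.83 pos [0.57   0.2708 0.0242] phi -76.2 tilt 3.32 w 0.0231 q7 -1.33 F [-0.7 -0.3  0.8]
cm [-0.11 -0.04 -0.04] yaw -0.2 | cm after yaw [-0.11 -0.05 -0.04]
t 45.5 pos [0.4143 0.2374 0.1991] phi -76.4 tilt 3.45 w 0.0855 q7 -1.51 F [-0.8 -0.7  0.6]
cm [14.92 -0.23 18.22] yaw -0.4 | cm after yaw [14.92 -0.12 18.22]
```

View pics/fin.png

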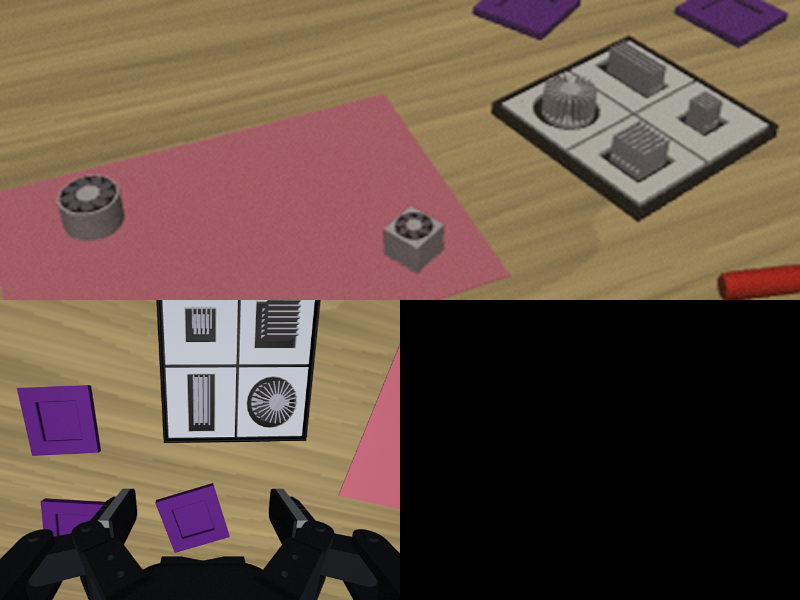

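All four sinks stand in their own recesses, and the fans are at scene (145,303) and (307,319), as before. One numeric fan check, then hand in.

```bash
python3 - <<'E'
from fit import *
C=cv2.imread("pics/scene9.png")
for n,u,d,x0 in(("fsq",(307,322),(.04,.04),(.612,-.084)),("frd",(146,310),(.056,.056),(.451,-.344))):
    print(n,[fit([(SC,comp(grey(im),u)[0])],x0,d,n=="frd").x[:2].round(4) for im in(A,C)])
print(read_state()["force"].round(1)); sign_off()
E
```

```text
fsq [array([ 0.6131, -0.0833]), array([ 0.6131, -0.0833])]
frd [array([ 0.4508, -0.3433]), array([ 0.4524, -0.3436])]
[ 0.5  0.6 -0.5]
the job is handed in; nothing more can be done
```

I picked up the round, square, long and small heat sinks one at a time, set each down in its matching recess, and signed off. It took about 46 s of the 109 s on the robot's clock.

- **Placing:** At release the gripper was within about 2 mm of each recess centre, judging by its measured pose. The last scene and wrist pictures show all four upright in their own recesses, with the gripper open and clear. I did not re-measure the sinks' own positions after releasing them.
- **Fans:** The square fan fits at the same place in the first and last scene images. The round fan differs by 1.6 mm, which is about the measuring noise. I never touched either one.
- **One irregularity:** The tool drifted up to about 5° off vertical over the job. Because of that, I estimate the long sink came down tilted by roughly that much. It met the floor gently, the force on the tool reading 2 N at most, and it looks flat in the pictures after release.

No check failed.

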